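Feed an offcut through the over-centre tipping skip into the guarded bin

ROBOT

A 6-joint arm with a two-finger parallel gripper is mounted at the origin on a cart in front of the work surface, level with it; the furniture and walls round the work are solid. World frame = base frame: x ahead of the robot, y to its left, z up, the work surface at z = 0. Lengths are in mm, angles in rad, forces in N, time in s.
With the tool pointing down it reaches from about 225 to 725 mm from the base axis. Payload 3.1 kg.
Tool frame: the origin (TCP) lies between the finger pads; the fingertips stand 17 mm ahead of it and the grasp point (between the pads) lies 2 mm behind it; z points along the fingers, y is the direction in which the jaws open and shut (so a half turn about z gives the same grasp; the last joint's range is limited). The gripper opens to 85 mm and grips with 20 to 120 N. Pads are 22 mm wide; open, the fingers measure 114 mm over their backs; the gripper's body (76 mm by 85 mm) begins 54 mm behind the grasp point. The pads swing forward as they close: fully open they stand 13 mm farther back than shut.
Start: joints at [-1.291, 0.048, 0.099, 1.622, 0, 1.443], TCP at [208.195, -481.946, 248.312] pointing down, gripper open.
Joint ranges: [-2.91, 2.91], [-0.99, 1.94], [-1.21, 1.42], [-2.12, 2.29], [-1.49, 1.47], [-3.14, 3.14]. Speed limits (rad/s): [2.79, 2.79, 3.14, 3.14, 3.14, 3.14].

INTERFACE

Orientations are given as a unit quaternion [w, x, y, z].
In Python, from workcell import ctrl gives the robot as it stands.
- The arm moves only by the shell command python3 -m pendant 'ROWS'. ROWS is JSON, a list of rows, each a list of 7 numbers: the turn, a rotation vector about the world's x, y, z in rad, then the shift along the world's x, y, z in m, then the finger opening in m, from 0 to 0.0854. A call has 1 to 8 rows; each row shifts and turns the pose as measured when the row begins; what a row does not reach is not made up. A row lasts 1/12 s, in which the tool goes at most 41.7 mm and 7.16 degrees, less where a joint would pass 70% of its speed; a pose out of reach is approached as far as the arm can. A call is refused whole if a number of a shift passes 0.0417 or a number of a turn 0.125, either way. A call with a gripper value outside its range is refused whole. The fingers move at their own pace and stop on an object; the grip force is fixed at half the most. Time passes only in rows, so rows that do not move let the fingers close. It gives the time, the measured TCP pose, the force and the opening at its end, in the units of the state.
- ctrl.read_state(): the state, without advancing time (a new reading comes with each control period).
- ctrl.grab_frame(name): name is "scene" or "side" or "wrist"; returns a dict with "color" (420x560x3 uint8, blue, green, red), "range_z" (420x560 float32, mm along the optical axis (not along the pixel's ray), 0 where there is no reading), "vertical_fov" (degrees; the focal length in pixels is half the picture's height over the tangent of half this angle, whatever the lens; pixels are square), "cx", "cy" (the principal point, pixels), "distortion" ([k1, k2, p1, p2, k3] as OpenCV has them; the pictures are not rectified), "xyz" and "orientation" of the camera in the world. Camera axes: x right, y down, z forward; pixel columns grow to the right and rows downward; lengths in mm; the calibration is good to about 2 mm. A picture is of the moment at which its call begins.
- ctrl.finish_job(): hands the job in, once; it reports no verdict.
The state is a dict: "t": time; "qpos": joint angles; "qd": joint speeds; "tau": joint torques, N m; "eef_pos": TCP position; "orientation": TCP orientation; "ft_force": force on the tool from outside, world axes, zero at the start; "torque": the same for the moment, N m; "opening": finger opening in mm.
Only numpy, scipy, OpenCV 4.12 (cv2) and the standard library are available. Lean on these libraries where they do the work, as an engineer would, in place of code of your own. Each camera call takes 0.05 s, during which the arm holds its last target.

TASK

Lay the pine offcut in the red tipping skip and let go of it, then push the skip's black bar over past its balance point until the skip is fully tipped and the offcut has dropped into the green bin. Then ease the skip gently back until it rests fully upright again, without letting it slam, and leave the dark sanding block and everything else alone.

Things in the scene. Friction and masses are not known exactly. Their poses are not given: they have to be found in the camera images.
- station: Green steel bin; origin on the table under the skip's pivot. x runs along the pivot, away from the robot; y points to the side to which the skip tips. Inside x -71..71, y -71..181 mm, floor 6 mm up; long walls 60 mm high, end wall below the bar (y -76) 85 mm. Cheeks at x -76 and 76 (5 mm thick, y -25..25) rise to z 168 mm.
- pivot (a point): The skip's hinge axis, along the station's x, 135 mm above the table at the station's x = 0, y = 0
- skip_bar (a point): Point to hold on the axis of the skip's black push bar; moves with the skip. Bar: round, 14 mm, along the station's x, from 22 mm nearer the robot to 108 mm farther; bracket 38 mm farther, then a 32 mm bob. Upright at station x -50, y -92, z 187 mm: 105.7 mm from the pivot, 150.5 deg up from the station's +y; at joint value q the angle is 150.5 deg - q. Skip wall 30 mm beside it, top 22 mm lower.
- skip_floor (a point): Middle of the red skip's inner floor, 110 mm above the table when upright, at station x 0, y -10 mm; moves with the skip, axes parallel to the station's when upright. Inside 130 mm along x; floor 100 mm along y (50 either way), walls 55 to 60 mm high; the +y wall leans outwards to a rim 90 mm from this point.
- skip (a joint): Tipping angle, rad: 0 upright on its stop, 2.1 fully tipped on the other. Over-centre weighted: at 0 its weight holds it upright with about 0.25 N m, falling to none at the balance point near 0.75 rad (a little less when loaded); beyond it falls over slowly by itself (damping 0.25 N m s/rad). Coming back it takes up to 0.35 N m until past the balance point, then it sinks upright.
- guard_edge (a point): Corner of the flat yellow guard roof nearest to robot and pivot, on its underside, 325 mm above the table. In station axes the roof covers x -60..80, y 75..190 mm; two 16 mm posts at x 83 (y 85 and 178), open to the robot. Fully tipped, the bar lies under it, 137 mm lower: an upright gripper cannot follow there; lean the tool back towards the robot by about 40 degrees.
- offcut_mid (a point): Centre of the loose pine offcut, 50 x 110 x 32 mm (its own x, y, z), 0.085 kg, lying flat on the table in front of the station, long side along its y axis; centre 16 mm above the table. It may have changed places with the sanding block.
- cork_mid (a point): Centre of the loose dark grey sanding block, 62 x 112 x 39 mm, lying in front of the station; must stay where it is
- tape: Yellow tape measure, 36 x 78 x 61 mm, standing to the left of the station; must stay where it is
- spindle_ring_1: Loose turned steel ring, 60 mm across and 20 mm high, at the right of the table; must stay where it is

How it is judged (in metres and radians):
On the way, in this order (a step that is already met when the one before it is completed fails the run):
1. the offcut lies in the upright skip and is let go (x of offcut_mid in the frame of skip_floor between -0.07 and 0.07 m and y of offcut_mid in the frame of skip_floor between -0.06 and 0.08 m and z of offcut_mid in the frame of skip_floor between 0 and 0.06 m and value of joint skip below 0.1 rad and contact force between the fingers and anything else below 0.3 N), for 0.3 s.
2. the skip is fully tipped and the offcut has dropped into the bin (x of offcut_mid in the frame of station between -0.071 and 0.071 m and y of offcut_mid in the frame of station between -0.071 and 0.181 m and height (world z) of offcut_mid below 0.085 m and value of joint skip above 1.95 rad), for 0.2 s.
At the end, for the whole second after the job is handed in: The offcut lies inside the bin (its centre less than 70 mm above the table), the skip is back upright (within 0.06 rad) and still, and the sanding block is within 30 mm of where it was (x of offcut_mid in the frame of station between -0.071 and 0.071 m and y of offcut_mid in the frame of station between -0.071 and 0.181 m and height (world z) of offcut_mid below 0.07 m and value of joint skip below 0.06 rad and velocity of joint skip between -0.1 and 0.1 rad/s and distance of cork_mid from where it was at the start of the episode below 0.03 m); the robot touches nothing.
It fails at once if the skip is slammed back: it turns back faster than 2.0 rad/s within 0.4 rad of upright (value of joint skip below 0.4 rad and velocity of joint skip below -2 rad/s).
It fails at once if the sanding block, the tape measure or the loose ring is moved by more than 30 mm (distance of any of cork_mid, tape, spindle_ring_1 from where it was at the start of the episode above 0.03 m).
It also fails if it takes over 72 s, if anything falls off the work surface, if the arm or the gripper's body presses on something with over 40 N, if the wrist force passes 120 N, or if a joint passes its speed limit or range.

## Working session

There is one attempt and no reset: what is moved stays moved. The work goes in short steps, Python scripts to look and compute and a shell command to move; the robot and the scene stay as the last step left them, time stands still between calls to the robot, and variables do not carry over. Pictures are saved under pics/ and viewed, and the job is handed in when it is done.

```bash
ls; mkdir -p pics; cat > h.py <<'E'
import numpy as np,cv2
from workcell import ctrl
from scipy.spatial.transform import Rotation as R
def grab(n,save=None):
    f=ctrl.grab_frame(n)
    if save: cv2.imwrite('pics/%s.png'%save,f['color'])
    H,W=f['color'].shape[:2]
    fl=H/2/np.tan(np.radians(f['vertical_fov'])/2)
    K=np.array([[fl,0,f['cx']],[0,fl,f['cy']],[0,0,1]])
    q=f['orientation']; Rm=R.from_quat([q[1],q[2],q[3],q[0]]).as_matrix()
    f['K']=K;f['R']=Rm;f['o']=np.array(f['xyz']);f['D']=np.array(f['distortion'])
    return f
def rays(f,px):
    p=cv2.undistortPoints(np.array(px,float).reshape(-1,1,2),f['K'],f['D']).reshape(-1,2)
    return np.c_[p,np.ones(len(p))]@f['R'].T
def plane(f,px,z):
    r=rays(f,px); s=(z-f['o'][2])/r[:,2]; return f['o']+r*s[:,None]
def depthpt(f,px):
    r=rays(f,px); d=np.array([f['range_z'][int(v),int(u)] for u,v in px]); return f['o']+r*d[:,None]
def cloud(f):
    H,W=f['range_z'].shape; u,v=np.meshgrid(np.arange(W),np.arange(H))
    px=np.c_[u.ravel(),v.ravel()]; r=rays(f,px); return (f['o']+r*f['range_z'].ravel()[:,None]).reshape(H,W,3)
E
python3 - <<'E'
from h import *
for n in ['scene','side','wrist']:
    f=grab(n,n+'0'); print(n,f['o'],f['R'][:,2],f['vertical_fov'])
    np.savez('/tmp/%s0.npz'%n,c=f['color'],d=f['range_z'])
print(ctrl.read_state())
E
```

```text
pics
scene [  36.4565281  -976.63340259 1069.58244613] [ 0.38168944  0.60254593 -0.70089341] 45.91102741674172
side [ 140.51175848  607.83131143 1050.84680623] [ 0.28082019 -0.6769429  -0.68035898] 43.487410128093074
wrist [ 286.85933297 -448.17866623  372.82441474] [-0.30073652 -0.12874817 -0.94497696] 68.86322939932087
{'t': 0.15, 'qpos': array([-1.29081259e+00,  4.85905130e-02,  9.79713249e-02,  1.62199196e+00,
       -4.01027877e-05,  1.44300372e+00]), 'qd': array([-0.00124076, -0.00246071,  0.00421216, -0.00023793,  0.00010796,
        0.00068304]), 'tau': array([ 1.61652402e-03, -3.39258564e+01,  3.20424056e+01,  1.53910270e-02,
       -1.49779657e-04, -5.33509663e-06]), 'eef_pos': array([ 208.05806178, -481.53803511,  247.38770498]), 'orientation': array([-9.03258120e-04,  9.79286304e-01,  2.02478422e-01, -8.89764925e-05]), 'ft_force': array([ 0.76880651, -0.67055225,  0.03524643]), 'torque': array([0.05842846, 0.00517026, 0.06395333]), 'opening': 85.49516533222925}
```

View pics/scene0.png

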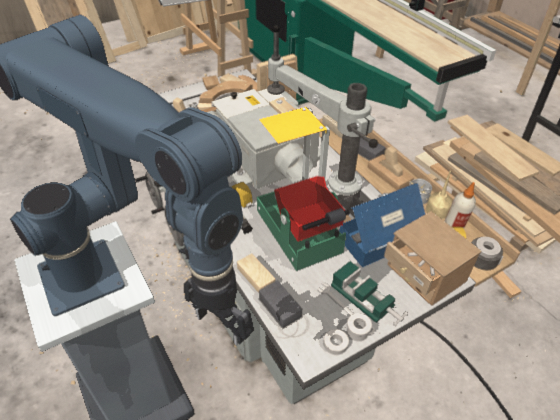

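View pics/side0.png

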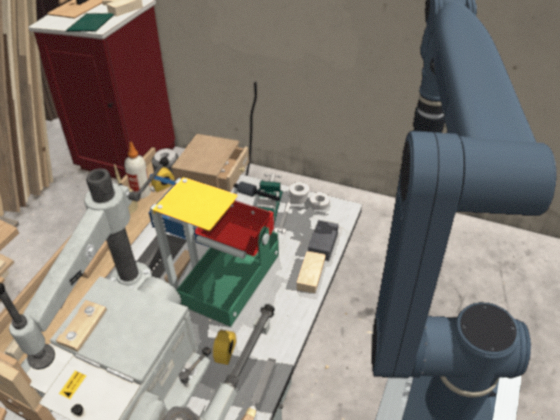

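View pics/wrist0.png

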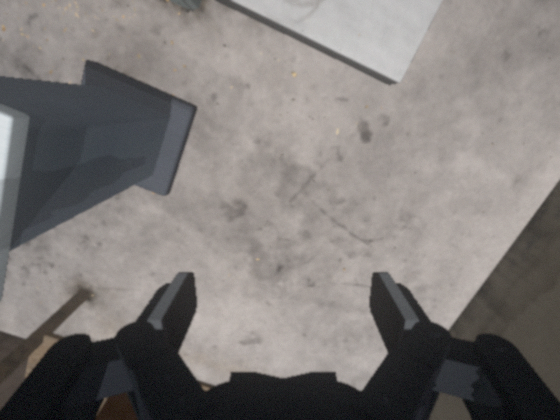

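The scene view shows the pine offcut at about (257,270) and the dark block at (280,300). In the side view they are at (311,272) and (323,240). The skip is at about (305,210) in the scene view and the yellow roof at (293,125). Next I'll measure them.

```bash
python3 - <<'E'
from h import *
for n in ['scene','side']:
    f=grab(n); im=f['color']; P=cloud(f); np.savez('/tmp/%s.npz'%n,P=P,c=im)
    hsv=cv2.cvtColor(im,cv2.COLOR_BGR2HSV)
    inws=(P[...,2]>-10)&(P[...,2]<340)&(P[...,0]>250)&(P[...,0]<800)&(f['range_z']>0)
    H,S,V=hsv[...,0],hsv[...,1],hsv[...,2]
    for nm,m in dict(red=((H<6)|(H>174))&(S>150),green=(H>60)&(H<85)&(S>90),yellow=(H>22)&(H<32)&(S>200)&(V>150),pine=(H>12)&(H<26)&(S>50)&(S<190)&(V>120)).items():
        m=(m&inws).astype(np.uint8)
        k,l,st,ce=cv2.connectedComponentsWithStats(m)
        for i in range(1,k):
            if st[i,4]>120:
                p=P[l==i]
                print(n,nm,st[i],ce[i].round(),'lo',np.percentile(p,3,axis=0).round(),'hi',np.percentile(p,97,axis=0).round())
    x0,y0=(180,80) if n=='scene' else (130,140)
    cv2.imwrite('pics/%s_crop.png'%n,cv2.resize(im[y0:y0+250,x0:x0+260],None,fx=2.4,fy=2.4,interpolation=cv2.INTER_CUBIC)[:600])
E
```

```text
scene red [ 275  177   68   64 2384] [307. 205.] lo [ 524. -274.  107.] hi [ 665. -130.  171.]
scene green [332 262  62  60 497] [356. 289.] lo [ 572. -516.    7.] hi [ 640. -363.   55.]
scene green [355 279  22  22 204] [365. 289.] lo [ 592. -461.   33.] hi [ 645. -431.   54.]
scene pine [254  62  17  29 313] [262.  76.] lo [762. 356. 152.] hi [794. 393. 244.]
scene pine [197  74  54  38 904] [219.  90.] lo [572. 380.  16.] hi [785. 749. 128.]
scene pine [ 259   97   68   47 1142] [290. 120.] lo [ 548. -135.  171.] hi [781. 241. 331.]
scene pine [236 182  17  26 255] [244. 194.] lo [503.  12.   8.] hi [535.  62.  61.]
scene pine [ 385  224   71   81 2790] [418. 262.] lo [ 713. -552.    8.] hi [ 796. -392.  136.]
scene pine [237 254  39  38 766] [255. 272.] lo [ 383. -293.    5.] hi [ 437. -188.   36.]
side red [ 195  202   78   53 2019] [240. 227.] lo [ 523. -271.  105.] hi [ 662. -128.  169.]
side green [261 182  18  12 140] [270. 187.] lo [ 604. -504.   17.] hi [ 654. -455.   47.]
side green [ 178  229   99   96 4361] [226. 281.] lo [ 518. -240.   -0.] hi [675. -19.  77.]
side pine [ 152  139   97   92 1747] [218. 172.] lo [ 552. -543.   66.] hi [796. -20. 328.]
side pine [174 250  16  25 201] [181. 261.] lo [ 727. -193.    3.] hi [ 757. -108.   18.]
side pine [297 251  29  42 657] [310. 269.] lo [ 381. -294.   12.] hi [ 434. -183.   33.]
side pine [  56  300   50   51 1040] [ 82. 326.] lo [734. 148. 167.] hi [785. 257. 179.]
side pine [213 330  24  31 474] [223. 343.] lo [498.  20.   2.] hi [530.  85.  61.]
side pine [   0  358   55   62 1130] [ 25. 388.] lo [758. 355.  73.] hi [797. 397. 241.]
side pine [ 59 370  28  30 398] [ 72. 384.] lo [691. 292. 150.] hi [721. 349. 156.]
```

```bash
ls pics
```

```text
scene0.png
scene_crop.png
side0.png
side_crop.png
wrist0.png
```

View pics/scene_crop.png

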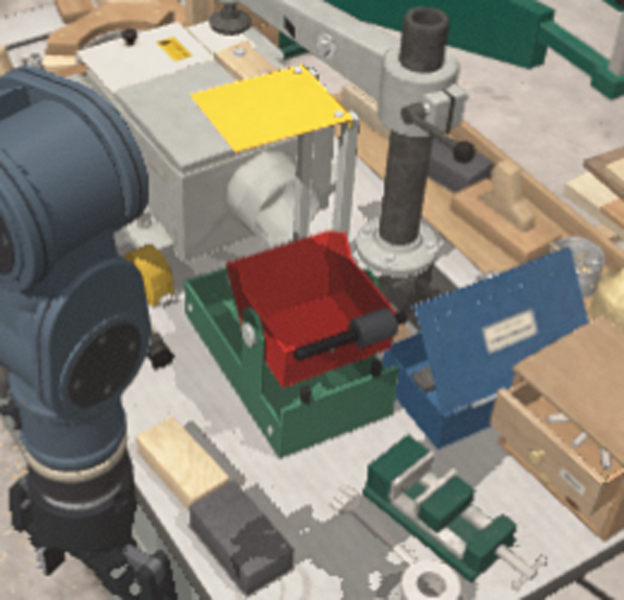

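View pics/side_crop.png

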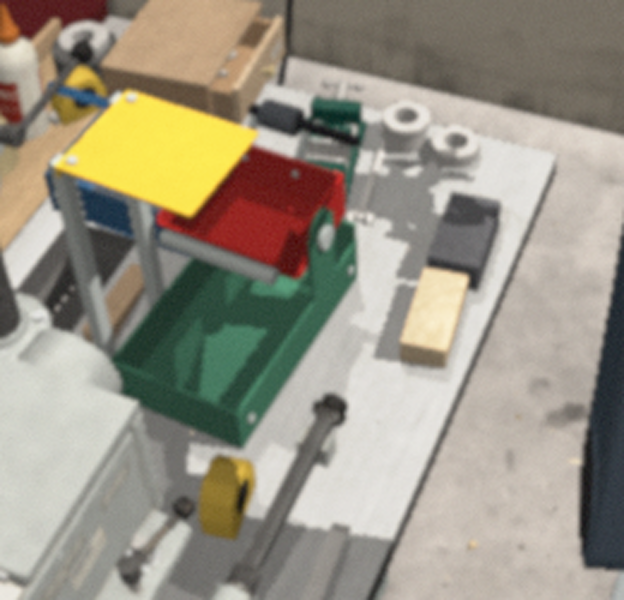

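```bash
python3 - <<'E'
from h import *
S={}
for n in ['scene','side']:
    f=grab(n); im=f['color']; P=cloud(f)
    hsv=cv2.cvtColor(im,cv2.COLOR_BGR2HSV);H,Sa,V=hsv[...,0],hsv[...,1],hsv[...,2]
    m=((H>22)&(H<32)&(Sa>180)&(V>150)&(P[...,2]>290)&(P[...,2]<350)).astype(np.uint8)
    m=cv2.morphologyEx(m,cv2.MORPH_OPEN,np.ones((3,3)))
    c=max(cv2.findContours(m,0,1)[0],key=cv2.contourArea)
    # reproject contour to plane, min area rect
    for z in (327,330):
        q=plane(f,c.reshape(-1,2),z)[:,:2]; r=cv2.minAreaRect(q.astype(np.float32)); print(n,'roof',z,r, cv2.boxPoints(r).round(1).tolist())
    print(' depth z',np.median(P[m>0][:,2]), P[m>0].mean(0).round(1))
    m=((H>12)&(H<28)&(Sa>40)&(Sa<190)&(V>110)&(P[...,0]>360)&(P[...,0]<460)&(P[...,1]>-310)&(P[...,1]<-160)&(P[...,2]>-5)&(P[...,2]<50)).astype(np.uint8)
    top=m&(P[...,2]>26)
    top=cv2.morphologyEx(top.astype(np.uint8),cv2.MORPH_OPEN,np.ones((3,3)))
    c=max(cv2.findContours(top,0,1)[0],key=cv2.contourArea)
    print(n,'pine z',np.median(P[top>0][:,2]))
    q=plane(f,c.reshape(-1,2),32)[:,:2]; r=cv2.minAreaRect(q.astype(np.float32)); print(n,'pine',r,cv2.boxPoints(r).round(1).tolist())
    # red skip cloud
    rd=((H<6)|(H>174))&(Sa>130)&(P[...,0]>480)&(P[...,0]<720)&(P[...,1]<-80)&(P[...,1]>-330)&(P[...,2]>80)&(P[...,2]<200)
    p=P[rd]; r=cv2.minAreaRect(p[:,:2].astype(np.float32)); print('red',r)
    fl=p[(p[:,2]<116)]; print('red floor',np.median(fl,0),len(fl),cv2.minAreaRect(fl[:,:2].astype(np.float32)))
    gn=(H>55)&(H<90)&(Sa>60)&(P[...,0]>480)&(P[...,0]<720)&(P[...,1]<30)&(P[...,1]>-330)&(P[...,2]>-5)&(P[...,2]<180)
    p=P[gn]; print('green',len(p),cv2.minAreaRect(p[:,:2].astype(np.float32)))
    # dark bar
    dk=(V<75)&(P[...,0]>450)&(P[...,0]<760)&(P[...,1]<-200)&(P[...,1]>-380)&(P[...,2]>165)&(P[...,2]<230)
    p=P[dk]; print('bar',len(p)); 
    if len(p)>10:
        b=p[:,:]; d=np.linalg.svd(b-b.mean(0))[2][0]; t=(b-b.mean(0))@d; print(b.mean(0).round(1),d.round(3),np.degrees(np.arctan2(d[1],d[0])),t.min(),t.max(),np.percentile(b[:,2],[5,50,95]))
E
```

```text
Traceback (most recent call last):
ValueError: max() iterable argument is empty
```

```bash
cat > m.py <<'E'
from h import *
S={}
for n in ['scene','side']:
    f=grab(n); im=f['color']; P=cloud(f)
    hsv=cv2.cvtColor(im,cv2.COLOR_BGR2HSV);H,Sa,V=hsv[...,0],hsv[...,1],hsv[...,2]
    v,u=(125,293) if n=='scene' else (205,195)
    print(n,hsv[v,u],P[v,u])
    m=((H>18)&(H<34)&(Sa>180)&(V>120)&(P[...,2]>280)&(P[...,2]<350)&(P[...,0]<760)).astype(np.uint8)
    m=cv2.morphologyEx(m,cv2.MORPH_OPEN,np.ones((3,3)))
    c=max(cv2.findContours(m,0,1)[0],key=cv2.contourArea)
    for z in (327,330):
        q=plane(f,c.reshape(-1,2),z)[:,:2]; r=cv2.minAreaRect(q.astype(np.float32)); print(n,'roof',z,r, cv2.boxPoints(r).round(1).tolist())
    print(' depth z',np.median(P[m>0][:,2]), P[m>0].mean(0).round(1))
    m=((H>8)&(H<28)&(Sa>40)&(Sa<190)&(V>110)&(P[...,0]>360)&(P[...,0]<460)&(P[...,1]>-310)&(P[...,1]<-160)&(P[...,2]>-5)&(P[...,2]<50)).astype(np.uint8)
    top=m&(P[...,2]>26)
    top=cv2.morphologyEx(top.astype(np.uint8),cv2.MORPH_OPEN,np.ones((3,3)))
    c=max(cv2.findContours(top,0,1)[0],key=cv2.contourArea)
    print(n,'pine z',np.median(P[top>0][:,2]))
    q=plane(f,c.reshape(-1,2),32)[:,:2]; r=cv2.minAreaRect(q.astype(np.float32)); print(n,'pine',r,cv2.boxPoints(r).round(1).tolist())
    rd=((H<6)|(H>174))&(Sa>130)&(P[...,0]>480)&(P[...,0]<720)&(P[...,1]<-80)&(P[...,1]>-330)&(P[...,2]>80)&(P[...,2]<200)
    p=P[rd]; r=cv2.minAreaRect(p[:,:2].astype(np.float32)); print('red',r)
    fl=p[(p[:,2]<116)]; print('red floor',np.median(fl,0),len(fl),cv2.minAreaRect(fl[:,:2].astype(np.float32)))
    gn=(H>55)&(H<90)&(Sa>60)&(P[...,0]>480)&(P[...,0]<720)&(P[...,1]<30)&(P[...,1]>-330)&(P[...,2]>-5)&(P[...,2]<180)
    p=P[gn]; print('green',len(p),cv2.minAreaRect(p[:,:2].astype(np.float32)))
    dk=(V<75)&(P[...,0]>450)&(P[...,0]<760)&(P[...,1]<-200)&(P[...,1]>-380)&(P[...,2]>165)&(P[...,2]<230)
    p=P[dk]; print('bar',len(p)); 
    if len(p)>10:
        b=p[:,:]; d=np.linalg.svd(b-b.mean(0))[2][0]; t=(b-b.mean(0))@d; print(b.mean(0).round(1),d.round(3),np.degrees(np.arctan2(d[1],d[0])),t.min(),t.max(),np.percentile(b[:,2],[5,50,95]))
E
python3 m.py
```

```text
scene [ 26 179 250] [613.56017578 -85.78350006 330.77282004]Traceback (most recent call last):
  File "m.py", line 10, in <module>
    c=max(cv2.findContours(m,0,1)[0],key=cv2.contourArea)
ValueError: max() iterable argument is empty
```

```bash
sed -i 's/(Sa>180)&(V>120)/(Sa>120)\&(V>120)/' m.py; python3 m.py
```

```text
scene [ 26 177 250] [616.81348824 -80.76150253 326.60792076]
scene roof 327 ((618.0780639648438, -76.50682067871094), (117.40445709228516, 140.5262908935547), 85.0981216430664) [[543.0999755859375, -129.0], [683.0999755859375, -141.0], [693.0999755859375, -24.0], [553.0999755859375, -12.0]]
scene roof 330 ((615.728271484375, -80.14329528808594), (116.93016815185547, 139.9586639404297), 85.09812927246094) [[541.0, -132.39999389648438], [680.5, -144.39999389648438], [690.4000244140625, -27.899999618530273], [551.0, -15.899999618530273]]
 depth z 328.60576955409624 [614.1 -80.1 328.6]
scene pine z 31.701654942721802
scene pine ((410.5268249511719, -241.8165283203125), (52.22246170043945, 115.65253448486328), 7.125915050506592) [[377.3999938964844, -187.6999969482422], [391.79998779296875, -302.3999938964844], [443.6000061035156, -296.0], [429.29998779296875, -181.1999969482422]]
red ((596.0995483398438, -219.58819580078125), (189.9567108154297, 144.66639709472656), 85.26329040527344)
red floor [ 605.35179066 -195.69881326  109.92138952] 714 ((594.5919799804688, -214.0538787841797), (121
[... 1100 characters left out ...]
13037) [[376.3999938964844, -183.3000030517578], [389.3999938964844, -292.1000061035156], [438.70001220703125, -286.20001220703125], [425.6000061035156, -177.39999389648438]]
red ((594.9200439453125, -198.32180786132812), (152.2294921875, 141.1710205078125), 85.3742904663086)
red floor [ 609.40437401 -226.45585004  108.08315659] 1131 ((592.248291015625, -219.00799560546875), (107.90336608886719, 140.10633850097656), 83.51564025878906)
green 4683 ((596.8314208984375, -151.388427734375), (265.9434814453125, 153.20252990722656), 85.76493835449219)
bar 270
[ 579.3 -291.4  190.7] [-0.999 -0.011 -0.046] -179.3442375906118 -61.9037228817517 65.17835187202445 [182.99853313 190.89492331 198.6538092 ]
```

Fitted numbers:
- **Station:** origin about (594,-207.5), yaw about -4.9°.
- **Offcut:** centre about (409,-238), yaw about +7°. Its top is about 30 mm up by depth in both views.

I'll move over the offcut and turn the jaws across it.

```bash
python3 -m pendant '[[0,0,0.117,0.0183,0.0222,-0.004,0.085],[0,0,0.117,0.0183,0.0222,-0.004,0.085],[0,0,0.117,0.0183,0.0222,-0.004,0.085],[0,0,0.117,0.0183,0.0222,-0.004,0.085],[0,0,0.117,0.0183,0.0222,-0.004,0.085],[0,0,0.117,0.0183,0.0222,-0.004,0.085],[0,0,0.117,0.0183,0.0222,-0.004,0.085],[0,0,0.117,0.0183,0.0222,-0.004,0.085]]'; python3 -m pendant '[[0,0,0.117,0.0183,0.0222,-0.004,0.085],[0,0,0.117,0.0183,0.0222,-0.004,0.085],[0,0,0.117,0.0183,0.0222,-0.004,0.085],[0,0,0,0,0,0,0.085]]'
cat > st.py <<'E'
from h import *
s=ctrl.read_state(); q=s['orientation']; Rm=R.from_quat([q[1],q[2],q[3],q[0]]).as_matrix()
o=np.array([594,-207.5,0]); a=np.radians(-4.9); 
import json,os
if os.path.exists('station.json'): j=json.load(open('station.json')); o=np.array(j['o']); a=np.radians(j['yaw'])
Rs=R.from_euler('z',a).as_matrix()
def S(p): return Rs.T@(np.array(p)-o)
if __name__=='__main__':
    print('t',round(s['t'],2),'tcp',np.round(s['eef_pos'],1),'stn',S(s['eef_pos']).round(1),'yaw_y',np.degrees(np.arctan2(Rm[1,1],Rm[0,1])).round(2),'z',Rm[:,2].round(3),'F',np.round(s['ft_force'],1),'op',round(s['opening'],1),'q',np.round(s['qpos'],2))
E
python3 st.py; python3 -c "
from h import *
f=grab('wrist','w1');np.savez('/tmp/w1.npz',P=cloud(f),c=f['color']); print(f['o'])"
```

```text
t: 1.12
eef_pos: [355.9, -302.4, 215.8]
orientation: [0.003, 0.773, 0.634, 0.0]
ft_force: [0.1, 0.2, -0.5]
opening: 84.8
t: 1.45
eef_pos: [415.1, -228.3, 203.1]
orientation: [0.004, 0.64, 0.768, 0.002]
ft_force: [-0.8, -0.1, 0.2]
opening: 84.5
t 1.45 tcp [ 415.1 -228.3  203.1] stn [-176.5  -36.   203.1] yaw_y 10.42 z [ 0.008 -0.001 -1.   ] F [-0.8 -0.1  0.2] op 84.5 q [-0.65 -0.1  -0.14  1.53  0.    0.74]
[ 400.15202773 -145.12718948  328.41629399]
```

View pics/w1.png

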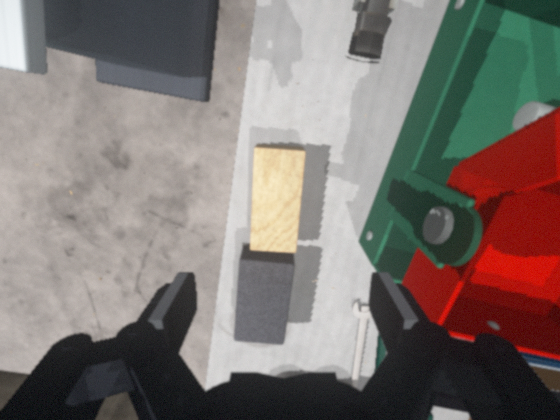

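The wrist view shows the pine at about (277,198), touching or nearly touching the dark block at (265,293).

```bash
cat > pine.py <<'E'
from h import *
def pine(f,zs=(32,)):
    im=f['color'];P=cloud(f)
    hsv=cv2.cvtColor(im,cv2.COLOR_BGR2HSV);H,Sa,V=hsv[...,0],hsv[...,1],hsv[...,2]
    m=((H>8)&(H<30)&(Sa>35)&(V>120)).astype(np.uint8)
    m=cv2.morphologyEx(m,cv2.MORPH_OPEN,np.ones((5,5)))
    c=max(cv2.findContours(m,0,1)[0],key=cv2.contourArea)
    print('depth z',np.percentile(P[m>0][:,2],[10,50,90]).round(1), 'bbox',cv2.boundingRect(c))
    for z in zs:
        r=cv2.minAreaRect(plane(f,c.reshape(-1,2),z)[:,:2].astype(np.float32)); print('pine',z,np.round(r[0],1),np.round(r[1],1),round(r[2],1))
    return c
if __name__=='__main__':
    f=grab('wrist'); pine(f,(29,32))
    P=cloud(f);im=f['color'];V=im.max(2)
    hsv=cv2.cvtColor(im,cv2.COLOR_BGR2HSV);H,Sa=hsv[...,0],hsv[...,1]
    m=((V<105)&(P[...,2]>25)&(P[...,2]<50)&(P[...,0]>340)&(P[...,0]<460)).astype(np.uint8)
    if m.any():
        c=max(cv2.findContours(m,0,1)[0],key=cv2.contourArea)
        print('cork z',np.median(P[m>0][:,2])); print(cv2.minAreaRect(plane(f,c.reshape(-1,2),39)[:,:2].astype(np.float32)))
    m=((H<6)|(H>174))&(Sa>150); print('red floor?',np.percentile(P[m][:,2],[2,10,50,98]))
    print('bar?')
E
python3 pine.py
```

```text
depth z [29.9 31.  32. ] bbox (251, 144, 56, 108)
pine 29 [ 412.9 -239.2] [ 51.4 112.9] 6.2
pine 32 [ 412.8 -238.3] [ 50.9 111.8] 6.2
cork z 34.22751049161218
((454.7574157714844, -73.99346923828125), (37.54066848754883, 10.071694374084473), 89.1075439453125)
red floor? [108.99860555 109.64195344 130.74154987 182.04001346]
bar?
```

```bash
python3 -m pendant '[[0,0,-0.07,-0.003,-0.010,-0.025,0.085],[0,0,0,0,0,-0.036,0.085],[0,0,0,0,0,-0.036,0.085],[0,0,0,0,0,-0.03,0.085],[0,0,0,0,0,0,0.085],[0,0,0,0,0,0,0.085]]';python3 st.py
```

```text
t: 2.05
eef_pos: [409.0, -248.8, 78.2]
orientation: [0.01, 0.676, 0.737, -0.001]
ft_force: [-0.0, -0.1, 0.7]
opening: 85.0
t 2.05 tcp [ 409.  -248.8   78.2] stn [-180.8  -56.9   78.2] yaw_y 4.96 z [ 0.014 -0.016 -1.   ] F [-0.  -0.1  0.7] op 85.0 q [-0.68 -0.06 -0.35  1.26 -0.    0.8 ]
```

```bash
python3 -m pendant '[[0.016,0.014,0.02,0.003,0.0105,-0.01,0.085],[0,0,0,0,0,-0.02,0.085],[0,0,0,0,0,-0.02,0.085],[0,0,0,0,0,0,0.085],[0,0,0,0,0,0,0.085]]';python3 st.py; python3 -c "
from h import *
f=grab('wrist','w2')"
```

```text
t: 2.47
eef_pos: [417.4, -242.7, 36.1]
orientation: [0.006, 0.669, 0.743, 0.001]
ft_force: [0.5, 0.4, 0.4]
opening: 85.0
t 2.47 tcp [ 417.4 -242.7   36.1] stn [-173.   -50.2   36.1] yaw_y 5.99 z [ 0.01  -0.006 -1.   ] F [0.5 0.4 0.4] op 85.0 q [-0.67 -0.01 -0.39  1.18  0.    0.8 ]
```

View pics/w2.png

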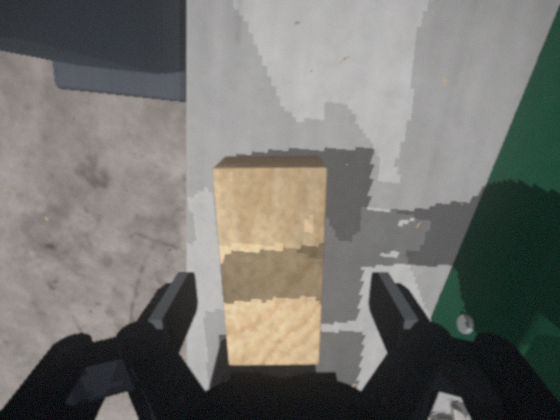

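The pine lies centred between the jaws, about 5 mm off (columns 215–327 against fingers at 195 and 370). I'll correct that, lower and close.

```bash
python3 -m pendant '[[0.005,0.01,0,-0.005,0.004,-0.007,0.085],[0,0,0,0,0,-0.006,0.085],[0,0,0,0,0,0,0.04],[0,0,0,0,0,0,0.04],[0,0,0,0,0,0,0.04],[0,0,0,0,0,0,0.04],[0,0,0,0,0,0,0.04],[0,0,0,0,0,0,0.04]]';python3 st.py
```

```text
t: 3.18
eef_pos: [416.2, -241.2, 29.3]
orientation: [0.005, 0.669, 0.743, 0.0]
ft_force: [0.0, 0.6, -0.7]
opening: 48.7
t 3.18 tcp [ 416.2 -241.2   29.3] stn [-174.3  -48.8   29.3] yaw_y 6.03 z [ 0.008 -0.007 -1.   ] F [ 0.   0.6 -0.7] op 48.7 q [-0.66 -0.01 -0.4   1.17 -0.    0.8 ]
```

Gripped (opening 48.7 mm). I'll lift, then turn it across to the skip.

```bash
python3 -m pendant '[[0,0,0,0,0,0.01,0.04],[0,0,0,0,0,0.02,0.04],[0,0,0,0,0,0.03,0.04],[0,0,0,0,0,0.035,0.04],[0,0,0,0,0,0.035,0.04],[0,0,0,0,0,0.035,0.04],[0,0,0,0,0,0.035,0.04],[0,0,0,0,0,0.0,0.04]]';python3 st.py; python3 -c "
from h import *
f=grab('wrist','w3')
f=grab('scene','s3')"
```

```text
t: 3.85
eef_pos: [409.1, -235.7, 236.3]
orientation: [-0.001, 0.669, 0.743, -0.0]
ft_force: [0.6, -0.9, 0.7]
opening: 48.8
t 3.85 tcp [ 409.1 -235.7  236.3] stn [-181.8  -43.9  236.3] yaw_y 6.01 z [-0.002  0.001 -1.   ] F [ 0.6 -0.9  0.7] op 48.8 q [-0.66 -0.09 -0.06  1.6  -0.    0.8 ]
```

View pics/w3.png

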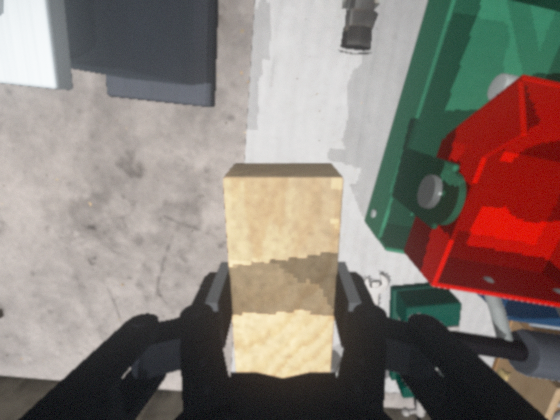

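View pics/s3.png

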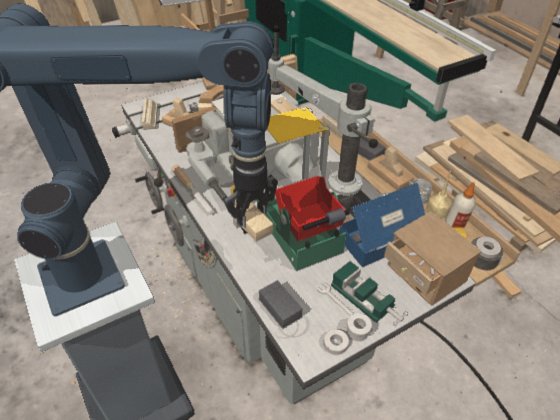

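```bash
python3 -m pendant '[[0,0,0.113,0.012,0.002,0.002,0.04],[0,0,0.113,0.015,0.002,0.002,0.04],[0,0,0.113,0.015,0.002,0.002,0.04],[0,0,0.113,0.015,0.002,0.002,0.04],[0,0,0.113,0.015,0.002,0.002,0.04],[0,0,0.113,0.015,0.002,0.002,0.04],[0,0,0.113,0.015,0.002,0.002,0.04],[0,0,0.113,0.015,0.002,0.002,0.04]]';python3 -m pendant '[[0,0,0.113,0.015,0.002,0.002,0.04],[0,0,0.113,0.015,0.002,0.002,0.04],[0,0,0.113,0.015,0.002,0.002,0.04],[0,0,0.1,0.015,0.002,0.002,0.04],[0,0,0,0,0,0,0.04]]';python3 st.py;python3 -c "
from h import *
f=grab('wrist','w4')
f=grab('scene','s4')
f=grab('side','d4')"
```

```text
t: 4.62
eef_pos: [520.3, -214.4, 232.8]
orientation: [-0.017, 0.259, 0.966, -0.004]
ft_force: [-0.4, -0.9, 0.4]
opening: 48.5
t: 5.03
eef_pos: [580.4, -202.7, 227.8]
orientation: [-0.026, 0.029, 0.999, -0.005]
ft_force: [-0.6, 0.1, -1.0]
opening: 48.7
t 5.03 tcp [ 580.4 -202.7  227.8] stn [-13.9   3.6 227.8] yaw_y 86.73 z [-0.052 -0.008 -0.999] F [-0.6  0.1 -1. ] op 48.7 q [-0.43  0.34  0.39  1.67 -0.03 -0.37]
```

View pics/w4.png

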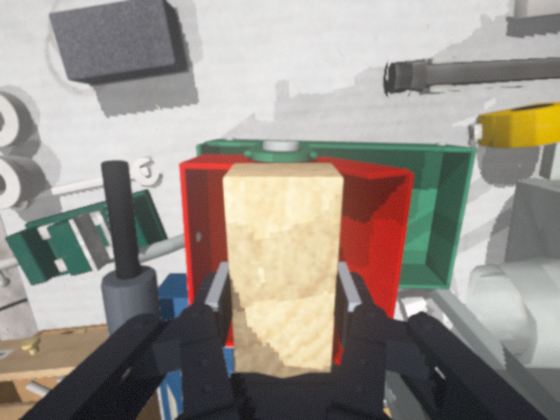

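View pics/s4.png

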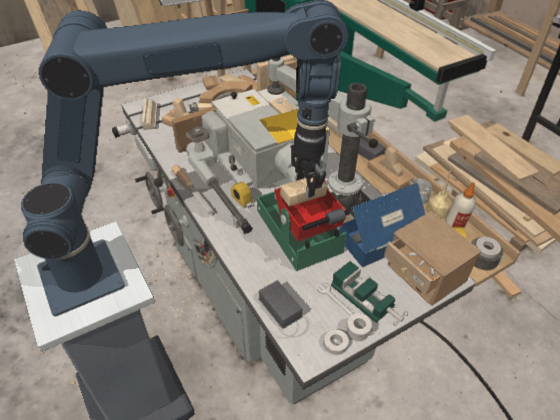

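View pics/d4.png

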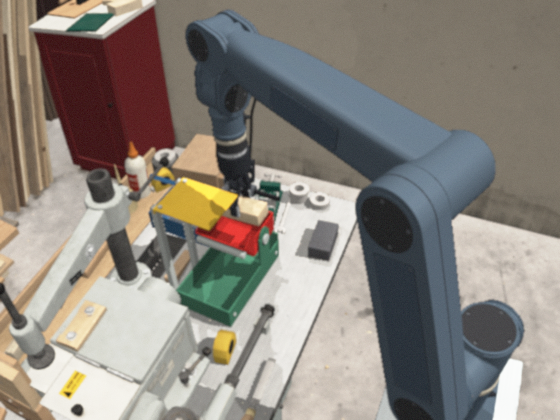

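The wrist view shows the held offcut over the skip, with its long side along the pivot. The bar is at columns 105–140 and the near green wall's edge runs along row ~142. I'll refine the station from this view.

```bash
cat > refine.py <<'E'
from h import *
from st import S,s,Rm
f=grab('wrist'); im=f['color']; P=cloud(f); hsv=cv2.cvtColor(im,cv2.COLOR_BGR2HSV);H,Sa,V=hsv[...,0],hsv[...,1],hsv[...,2]
o0=np.array([594,-207.5,0]); 
G=((H>55)&(H<90)&(Sa>60))
# near wall top edge: first green pixel from top per column, cols 320..465
px=[]
for u in list(range(330,460,4)):
    v=np.where(G[100:180,u])[0]
    if len(v): px.append((u,100+v[0]))
q=plane(f,px,60)[:,:2]; vx,vy,x,y=cv2.fitLine(q.astype(np.float32),cv2.DIST_HUBER,0,.01,.01).ravel()
print('near wall outer edge (stn x should be ~-76): dir deg',np.degrees(np.arctan2(vy,vx)), 'pt',x,y,[S([x,y,60]).round(1)])
Rd=((H<6)|(H>174))&(Sa>130)&(P[...,2]>90)&(P[...,2]<200)
Q=(P-o0)@R.from_euler('z',np.radians(-4.9)).as_matrix()
rim=Rd&(Q[...,1]<-40); print('red -y wall stn y',np.percentile(Q[rim][:,1],[1,5,25,50,75,95]).round(1),'z',np.percentile(Q[rim][:,2],[5,50,95]).round(1))
near=Rd&(Q[...,0]<-50); print('red -x wall',np.percentile(Q[near][:,0],[1,5,25,50,75,95]).round(1),np.percentile(Q[near][:,2],[50,95]).round(1))
B=(V<60)&(Q[...,2]>165)&(Q[...,2]<215)&(Q[...,1]<-70)&(Q[...,1]>-130)&(Q[...,0]<-15)&(Q[...,0]>-90)
print('bar n',B.sum(),'stn y',np.percentile(Q[B][:,1],[5,50,95]).round(1),'z',np.percentile(Q[B][:,2],[5,50,95]).round(1),'x',np.percentile(Q[B][:,0],[1,5,95]).round(1))
c=max(cv2.findContours(B.astype(np.uint8),0,1)[0],key=cv2.contourArea); 
qb=plane(f,c.reshape(-1,2),187)
r=cv2.minAreaRect(qb[:,:2].astype(np.float32)); print('bar rect',r,S([*r[0],187]).round(1)); print((qb-o0)@R.from_euler('z',np.radians(-4.9)).as_matrix()[:, :1].min())
E
python3 refine.py
```

```text
near wall outer edge (stn x should be ~-76): dir deg 85.31108 pt 528.3618 -106.21718 [array([-74. ,  95.3,  60. ])]
red -y wall stn y [-63.5 -62.7 -60.8 -60.5 -55.4 -48.1] z [109.4 135.  165.4]
red -x wall [-65.4 -65.3 -64.9 -63.7 -56.9 -51.1] [164.4 185.5]
bar n 530 stn y [-93.8 -86.9 -85.4] z [188.  191.3 193.8] x [-44.9 -41.9 -15.7]
bar rect ((558.1532592773438, -294.819091796875), (10.184054374694824, 33.36556625366211), 83.39462280273438) [-28.3 -90.1 187. ]Traceback (most recent call last):
  File "refine.py", line 21, in <module>
    r=cv2.minAreaRect(qb[:,:2].astype(np.float32)); print('bar rect',r,S([*r[0],187]).round(1)); print((qb-o0)@R.from_euler('z',np.radians(-4.9)).as_matrix()[:, :1].min())
                                                                                                       ~~~~~~~^~~~~~~~~~~~~~~~~~~~~~~~~~~~~~~~~~~~~~~~~~~~~~~~~~~~~~~~~~~~
ValueError: matmul: Input operand 1 does not have enough dimensions (has 0, gufunc core with signature (n?,k),(k,m?)->(n?,m?) requires 1)
```

```bash
echo '{"o":[594.5,-207.3,0],"yaw":-4.8}'>station.json; python3 -m pendant '[[0.008,-0.05,-0.025,0.014,-0.009,0,0.04],[0,0,0,0,0,0,0.04],[0,0,0,0,0,-0.01,0.04],[0,0,0,0,0,-0.02,0.04],[0,0,0,0,0,-0.01,0.04],[0,0,0,0,0,0,0.04]]';python3 st.py
```

```text
t: 5.73
eef_pos: [588.8, -213.5, 189.1]
orientation: [-0.001, 0.047, 0.999, -0.001]
ft_force: [4.6, -0.6, 0.4]
opening: 48.4
t 5.73 tcp [ 588.8 -213.5  189.1] stn [ -5.2  -6.7 189.1] yaw_y 84.56 z [-0.001 -0.001 -1.   ] F [ 4.6 -0.6  0.4] op 48.4 q [-0.45  0.31  0.28  1.54 -0.   -0.36]
```

A force of 4.6 N along x means the near end brushes the near wall. I'll shift +x a little.

```bash
python3 -m pendant '[[0,0,0,0.008,0.002,0.006,0.04],[0,0,0,0,0,0,0.04],[0,0,0,0,0,0,0.04]]';python3 st.py;python3 -c "
from h import *
f=grab('wrist','w5')"
```

```text
t: 5.98
eef_pos: [594.6, -210.7, 193.9]
orientation: [-0.003, 0.048, 0.999, -0.0]
ft_force: [-0.9, 0.3, -0.3]
opening: 48.8
t 5.98 tcp [ 594.6 -210.7  193.9] stn [  0.4  -3.4 193.9] yaw_y 84.53 z [-0.006  0.    -1.   ] F [-0.9  0.3 -0.3] op 48.8 q [-0.45  0.33  0.31  1.56 -0.   -0.35]
```

View pics/w5.png

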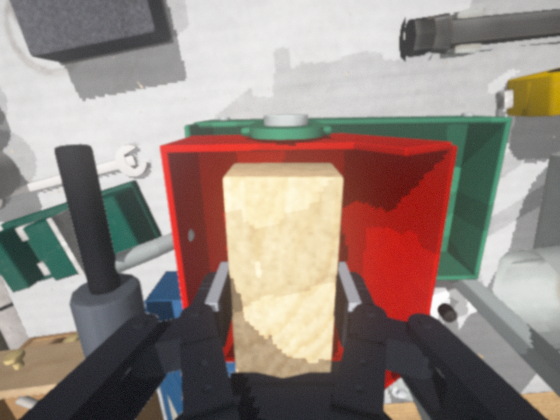

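```bash
python3 - <<'E'
from h import *
from st import S
f=grab('wrist')
for z in (195,197,199): print(z,[S(p).round(1) for p in plane(f,[(232,176),(340,179),(230,176)],z)],'lower edge',[S(p).round(1) for p in plane(f,[(240,163),(330,164)],z-32)])
print('rim',[S(p).round(1) for p in plane(f,[(180,150),(300,148),(440,150)],168)], [S(p).round(1) for p in depthpt(f,[(300,146),(380,146),(300,175),(280,167),(280,190)])])
E
```

```text
195 [array([-55. , -23.7, 195. ]), array([-53.2,  21.2, 195. ]), array([-55. , -24.5, 195. ])] lower edge [array([-54.9, -24.7, 163. ]), array([-53.9,  21.6, 163. ])]
197 [array([-55.4, -23.4, 197. ]), array([-53.6,  20.9, 197. ]), array([-55.4, -24.2, 197. ])] lower edge [array([-55.2, -24.4, 165. ]), array([-54.2,  21.3, 165. ])]
199 [array([-55.8, -23. , 199. ]), array([-54.1,  20.5, 199. ]), array([-55.8, -23.8, 199. ])] lower edge [array([-55.6, -24.1, 167. ]), array([-54.6,  21. , 167. ])]
rim [array([-62.5, -53.1, 168. ]), array([-62.8,   5.9, 168. ]), array([-61.1,  74.8, 168. ])] [array([-63.4,   6.1, 164.7]), array([-64.6,  41.8, 178.6]), array([-55. ,   4.6, 194.7]), array([-55.2,  -3.9, 176.9]), array([-49.2,  -3.8, 196.9])]
```

Gaps are 7 mm at the near end and about 10 mm at the far end. I'll nudge +2 mm and lower.

```bash
python3 -m pendant '[[0,0,0,0.003,0,-0.012,0.04],[0,0,0,0,0,-0.012,0.04],[0,0,0,0,0,-0.012,0.04],[0,0,0,0,0,-0.004,0.04],[0,0,0,0,0,0,0.04]]';python3 st.py
```

```text
t: 6.5
eef_pos: [597.0, -210.8, 150.0]
orientation: [-0.003, 0.048, 0.999, -0.0]
ft_force: [-0.1, 1.0, -0.9]
opening: 48.5
t 6.5 tcp [ 597.  -210.8  150. ] stn [  2.8  -3.3 150. ] yaw_y 84.51 z [-0.006 -0.    -1.   ] F [-0.1  1.  -0.9] op 48.5 q [-0.44  0.34  0.24  1.47 -0.   -0.35]
```

```bash
python3 -m pendant '[[0,0,0,0,0,-0.005,0.04],[0,0,0,0,0,-0.004,0.04],[0,0,0,0,0,0,0.04],[0,0,0,0,0,0,0.04]]';python3 st.py
```

```text
t: 6.83
eef_pos: [596.7, -210.8, 140.4]
orientation: [-0.003, 0.048, 0.999, -0.0]
ft_force: [-0.8, -1.0, -0.1]
opening: 48.7
t 6.83 tcp [ 596.7 -210.8  140.4] stn [  2.5  -3.3 140.4] yaw_y 84.5 z [-0.006 -0.    -1.   ] F [-0.8 -1.  -0.1] op 48.7 q [-0.44  0.34  0.22  1.46 -0.   -0.35]
```

```bash
python3 -m pendant '[[0,0,0,0,0,0,0.062],[0,0,0,0,0,0,0.062],[0,0,0,0,0,0,0.062],[0,0,0,0,0,0,0.062],[0,0,0,0,0,0.01,0.062],[0,0,0,0,0,0.03,0.062],[0,0,0,0,0,0.035,0.062],[0,0,0,0,0,0.035,0.062]]';python3 -m pendant '[[0,0,0,0,0,0.02,0.062],[0,0,0,0,0,0,0.062],[0,0,0,0,0,0,0.062]]';python3 st.py;python3 -c "
from h import *
f=grab('wrist','w6')"
```

```text
t: 7.5
eef_pos: [591.5, -208.3, 244.7]
orientation: [-0.012, 0.048, 0.999, 0.003]
ft_force: [0.5, -0.0, 0.6]
opening: 61.6
t: 7.75
eef_pos: [594.4, -209.7, 278.4]
orientation: [-0.003, 0.048, 0.999, -0.0]
ft_force: [1.1, 0.8, -0.4]
opening: 62.1
t 7.75 tcp [ 594.4 -209.7  278.4] stn [ 1.000e-01 -2.400e+00  2.784e+02] yaw_y 84.5 z [-0.007 -0.    -1.   ] F [ 1.1  0.8 -0.4] op 62.1 q [-0.44  0.36  0.52  1.74 -0.   -0.35]
```

View pics/w6.png

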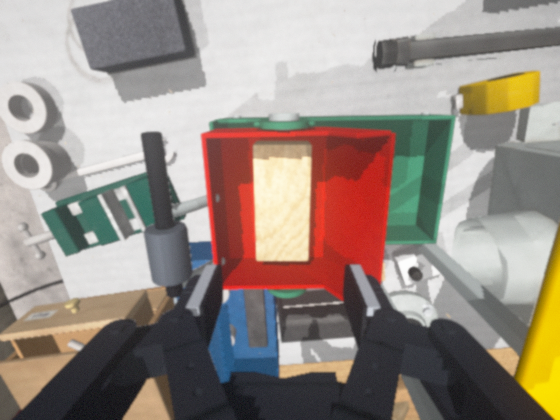

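The offcut lies flat in the red skip at (282,202). The bar runs from (152,133) down to the bracket. I'll measure the bar.

```bash
python3 - <<'E'
from h import *
from st import S
f=grab('wrist');P=cloud(f);V=f['color'].max(2)
m=np.zeros(V.shape,bool)
for v in (150,165,180,195):
    u=[x for x in range(130,200) if V[v,x]<70]; 
    e=plane(f,[(u[0]-.5,v),(u[-1]+.5,v)],187); c=np.mean(e,0)
    print(v,u[0],u[-1],S(e[0]).round(1),S(e[1]).round(1),c.round(1),'depth',S(depthpt(f,[((u[0]+u[-1])/2,v)])[0]).round(1))
for v in range(125,140): print(v,V[v,148:158].min(), end=' ')
print(S(plane(f,[(151,131)],190)[0]))
E
```

```text
Traceback (most recent call last):
IndexError: list index out of range
```

```bash
python3 - <<'E'
from h import *
from st import S
f=grab('wrist');P=cloud(f);V=f['color'].max(2)
print(V[165,130:185])
for v in (150,165,180,195):
    u=[x for x in range(138,176) if V[v,x]<100]
    if not u: continue
    e=plane(f,[(u[0]-.5,v),(u[-1]+.5,v)],187); c=np.mean(e,0)
    print(v,u[0],u[-1],S(e[0]).round(1),S(e[1]).round(1),c.round(1),'depth',S(depthpt(f,[((u[0]+u[-1])/2,v)])[0]).round(1))
print(S(plane(f,[(151,131)],190)[0]))
E
```

```text
[194 200 200 198 197 201 217 226 231 230 230 229 228 219 180 122  85  83
  79  78  82  80  79  80  80  77  76  75  75  73  71  70  73  70  85 119
 157 176 179 182 188 208 218 223 227 231 232 233 234 233 232 232 232 234
 232]
150 144 162 [-56.1 -99.1 187. ] [-55.9 -85.8 187. ] [ 531.  -294.8  187. ] depth [-56.7 -90.1 192.6]
165 146 164 [-45.5 -99.3 187. ] [-45.3 -85.8 187. ] [ 541.5 -295.7  187. ] depth [-46.5 -89.8 193.5]
180 140 168 [ -34.7 -105.4  187. ] [-34.5 -84.4 187. ] [ 552.1 -298.9  187. ] depth [-36.  -92.2 193.2]
195 149 174 [ -23.4 -100.6  187. ] [-23.2 -81.4 187. ] [ 563.6 -296.   187. ] depth [-24.9 -88.5 192.9]
[-69.05080566 -90.69153846 190.        ]
```

The bar is at station y -92, top 193 mm, which agrees with the text. I'll move above it with the jaws narrowed to straddle it.

```bash
python3 -m pendant '[[0,-0.006,0.012,-0.015,-0.021,0,0.026],[0,0,0,-0.015,-0.021,0,0.026],[0,0,0,-0.015,-0.021,0,0.026],[0,0,0,-0.0155,-0.021,-0.01,0.026],[0,0,0,0,0,-0.01,0.026],[0,0,0,0,0,0,0.026],[0,0,0,0,0,0,0.026]]';python3 st.py;python3 -c "
from h import *
f=grab('wrist','w7')"
```

```text
t: 8.48
eef_pos: [525.7, -292.1, 239.0]
orientation: [-0.013, 0.04, 0.999, 0.007]
ft_force: [0.6, -0.2, 0.5]
opening: 26.0
t 8.48 tcp [ 525.7 -292.1  239. ] stn [-61.5 -90.3 239. ] yaw_y 85.39 z [-0.026  0.016 -1.   ] F [ 0.6 -0.2  0.5] op 26.0 q [-0.62  0.28  0.35  1.66 -0.   -0.54]
```

View pics/w7.png

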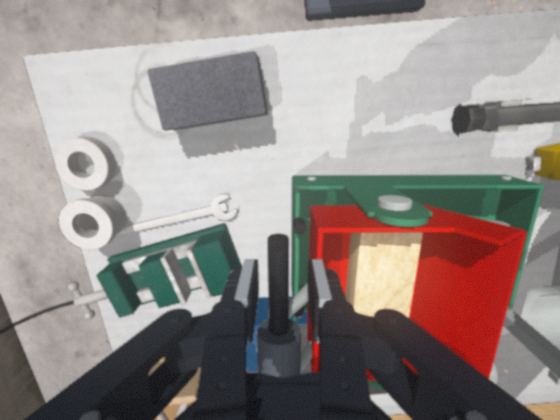

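The bar (columns 268–288) lies between the two fingers. I'll correct and lower.

```bash
python3 -m pendant '[[-0.016,-0.026,0,0.006,-0.0025,-0.004,0.026],[0,0,0,0,0,-0.012,0.026],[0,0,0,0,0,-0.012,0.026],[0,0,0,0,0,-0.01,0.026],[0,0,0,0,0,0,0.026],[0,0,0,0,0,0,0.026]]';python3 st.py;python3 -c "
from h import *
f=grab('wrist','w8')"
```

```text
t: 9.03
eef_pos: [534.2, -290.2, 198.4]
orientation: [-0.0, 0.037, 0.999, 0.001]
ft_force: [0.4, 0.3, -0.2]
opening: 26.3
t 9.03 tcp [ 534.2 -290.2  198.4] stn [-53.2 -87.6 198.4] yaw_y 85.79 z [-0.001  0.002 -1.   ] F [ 0.4  0.3 -0.2] op 26.3 q [-0.61  0.26  0.24  1.55  0.   -0.54]
```

View pics/w8.png

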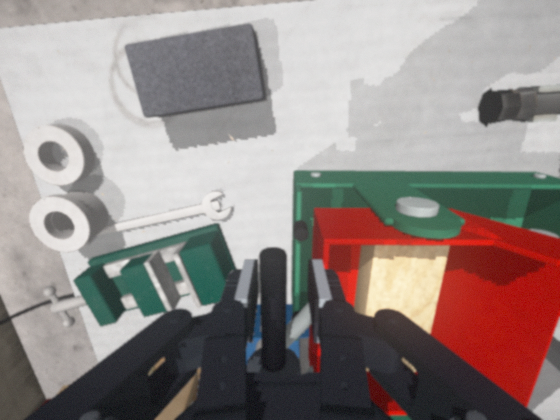

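The bar sits about 4 mm off-centre (column 273 against a jaw centre of 285). I'll correct it, then start the push along the arc.

```bash
python3 -m pendant '[[0,0,-0.008,0,-0.005,-0.005,0.026],[0,0,0,0,0,0,0.026],[0,0,0,0,0,0,0.026]]';python3 st.py; python3 -m pendant '[[0,0,0,0.0006,0.007,0.007,0.026],[0,0,0,0.0006,0.007,0.009,0.026],[0,0,0,0.0006,0.008,0.009,0.026],[0,0,0,0.0006,0.008,0.007,0.026],[0,0,0,0,0,0,0.026]]';python3 st.py
```

```text
t: 9.33
eef_pos: [535.2, -295.6, 194.6]
orientation: [0.001, 0.041, 0.999, 0.0]
ft_force: [0.0, 1.0, 0.5]
opening: 25.7
t 9.33 tcp [ 535.2 -295.6  194.6] stn [-51.7 -93.  194.6] yaw_y 85.34 z [ 0.001  0.001 -1.   ] F [0.  1.  0.5] op 25.7 q [-0.61  0.27  0.24  1.54  0.   -0.53]
t: 9.75
eef_pos: [537.3, -269.2, 230.4]
orientation: [0.001, 0.043, 0.999, -0.005]
ft_force: [-0.0, 0.0, -0.2]
opening: 26.0
t 9.75 tcp [ 537.3 -269.2  230.4] stn [-51.8 -66.4 230.4] yaw_y 85.06 z [ 0.001 -0.01  -1.   ] F [-0.   0.  -0.2] op 26.0 q [-0.57  0.24  0.28  1.6  -0.01 -0.49]
```

```bash
python3 -c "
from h import *
f=grab('wrist','w9');f=grab('scene','s9'); cv2.imwrite('pics/s9c.png',cv2.resize(f['color'][120:300,200:400],None,fx=3,fy=3))"; python3 st.py
```

```text
t 9.85 tcp [ 537.2 -270.4  229.2] stn [-51.8 -67.6 229.2] yaw_y 85.05 z [ 0.001 -0.012 -1.   ] F [ 1.  -2.9  0.7] op 26.2 q [-0.57  0.24  0.27  1.6  -0.01 -0.49]
```

View pics/w9.png

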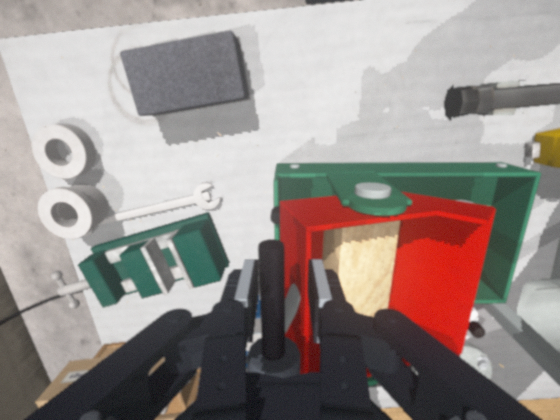

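View pics/s9c.png

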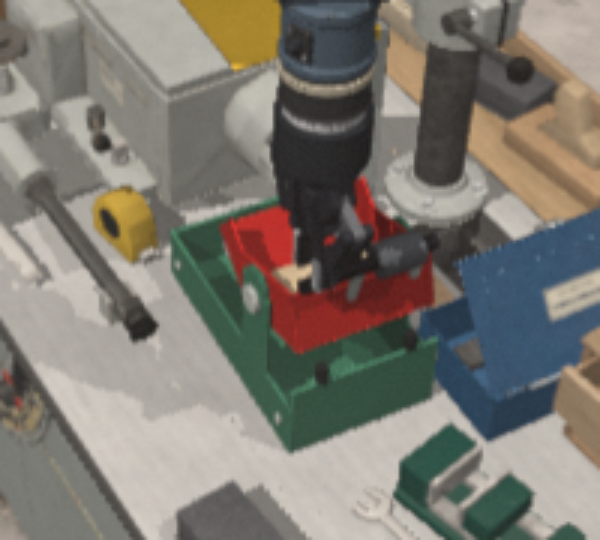

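The skip is tilting and the bar is still between the fingers, but near their tips. I'll lower a bit, then continue.

```bash
python3 -m pendant '[[0,0,0,0,0.001,-0.008,0.026],[0,0,0,0,0.001,-0.006,0.026],[0,0,0,0,0.001,0,0.026]]';python3 st.py; python3 -m pendant '[[0.01,0,0,0.0006,0.008,0.005,0.026],[0,0,0,0.0006,0.009,0.006,0.026],[0,0,0,0.0006,0.009,0.004,0.026],[0,0,0,0,0,0,0.026]]';python3 st.py
```

```text
t: 10.1
eef_pos: [538.6, -274.7, 220.2]
orientation: [0.004, 0.045, 0.999, -0.015]
ft_force: [-0.4, -1.7, -0.8]
opening: 26.2
t 10.1 tcp [ 538.6 -274.7  220.2] stn [-50.1 -71.8 220.2] yaw_y 84.87 z [ 0.007 -0.031 -0.999] F [-0.4 -1.7 -0.8] op 26.2 q [-0.57  0.23  0.24  1.56 -0.02 -0.48]
t: 10.43
eef_pos: [540.5, -256.8, 237.7]
orientation: [0.006, 0.048, 0.999, -0.019]
ft_force: [0.4, -0.4, 0.4]
opening: 25.9
t 10.43 tcp [ 540.5 -256.8  237.7] stn [-49.7 -53.8 237.7] yaw_y 84.49 z [ 0.01  -0.039 -0.999] F [ 0.4 -0.4  0.4] op 25.9 q [-0.54  0.21  0.26  1.59 -0.03 -0.45]
```

```bash
python3 -m pendant '[[0.04,0,0,0.0006,0.010,-0.004,0.026],[0,0,0,0.0006,0.012,-0.001,0.026],[0,0,0,0.0006,0.012,0.002,0.026],[0,0,0,0,0.003,0,0.026]]';python3 st.py; python3 -m pendant '[[-0.006,-0.07,0,0.0006,0.012,0.001,0.026],[-0.006,-0.07,0,0.0006,0.012,0.001,0.026],[0,0,0,0,0.002,0,0.026]]';python3 st.py;  python3 -c "
from h import *
f=grab('wrist','w10');f=grab('scene','s10'); cv2.imwrite('pics/s10c.png',cv2.resize(f['color'][120:300,200:400],None,fx=3,fy=3))"
```

```text
t: 10.77
eef_pos: [543.2, -227.0, 238.2]
orientation: [0.008, 0.051, 0.999, -0.007]
ft_force: [0.1, -0.4, 0.3]
opening: 25.7
t 10.77 tcp [ 543.2 -227.   238.2] stn [-49.5 -23.9 238.2] yaw_y 84.2 z [ 0.015 -0.014 -1.   ] F [ 0.1 -0.4  0.3] op 25.7 q [-0.51  0.19  0.24  1.59 -0.   -0.41]
t: 11.02
eef_pos: [543.9, -200.9, 233.2]
orientation: [0.076, 0.051, 0.996, -0.007]
ft_force: [-0.1, -0.5, 0.1]
opening: 25.8
t 11.02 tcp [ 543.9 -200.9  233.2] stn [-51.    2.1 233.2] yaw_y 84.11 z [ 0.15  -0.022 -0.988] F [-0.1 -0.5  0.1] op 25.8 q [-0.5   0.03  0.04  1.44  0.05 -0.39]
```

View pics/w10.png

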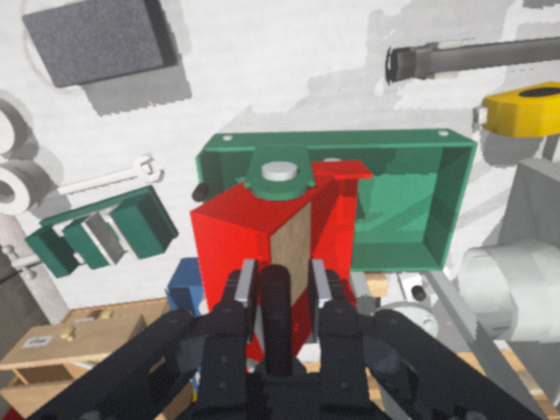

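View pics/s10c.png

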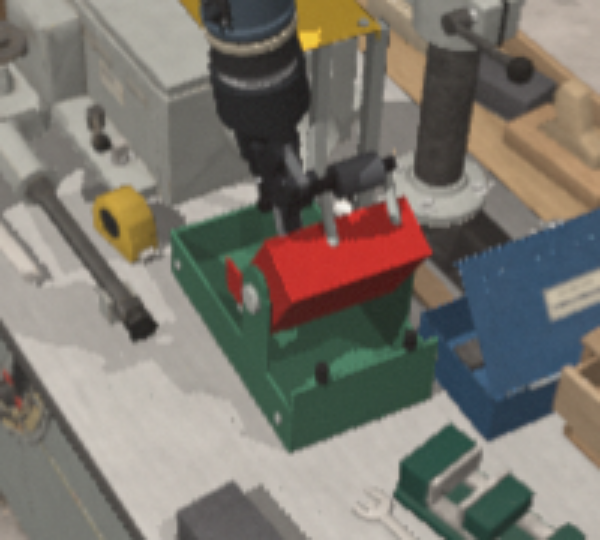

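It is past the balance point, at about 1.0 rad. I'll follow the bar over while leaning the tool back.

```bash
python3 -m pendant '[[0.012,-0.095,0,0.001,0.008,0.005,0.026],[-0.008,-0.095,0,0.001,0.009,0.003,0.026],[-0.008,-0.095,0,0.001,0.009,0,0.026],[-0.008,-0.095,0,0.001,0.009,-0.001,0.026],[-0.008,-0.095,0,0.001,0.009,-0.002,0.026],[-0.008,-0.05,0,0.001,0.006,-0.003,0.026],[0,0,0,0,0,0,0.026]]';python3 st.py;  python3 -c "
from h import *
f=grab('wrist','w11');f=grab('side','d11'); cv2.imwrite('pics/d11c.png',cv2.resize(f['color'][120:320,120:320],None,fx=3,fy=3))"
```

```text
t: 11.7
eef_pos: [556.1, -153.9, 231.1]
orientation: [0.335, 0.048, 0.941, -0.004]
ft_force: [-0.9, 0.8, -1.3]
opening: 25.8
t 11.7 tcp [ 556.1 -153.9  231.1] stn [-42.7  50.  231.1] yaw_y 84.68 z [ 0.629 -0.04  -0.776] F [-0.9  0.8 -1.3] op 25.8 q [-0.54 -0.49 -0.56  0.88  0.29 -0.34]
```

View pics/w11.png

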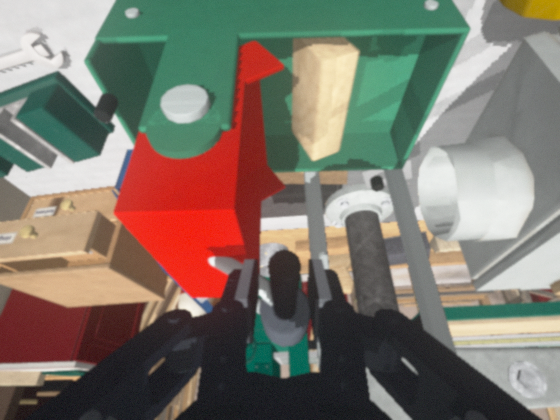

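View pics/d11c.png

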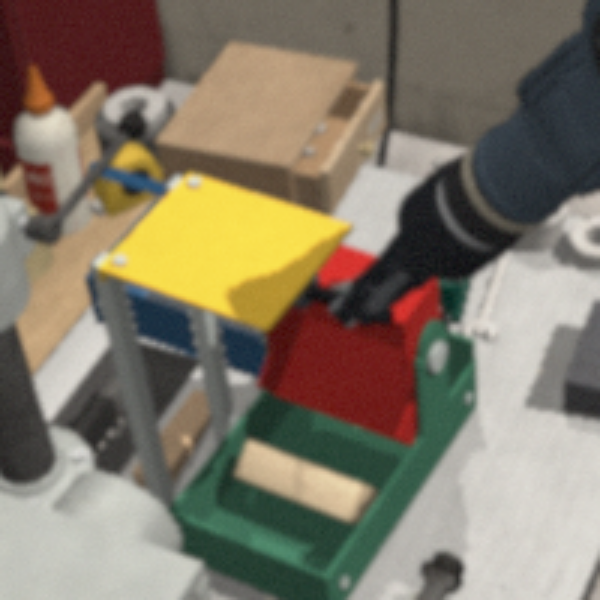

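The offcut has already dropped into the bin, lying at about (325,100) in the wrist view, and the bar is still caged. I'll continue to the full tip.

```bash
python3 -m pendant '[[0.02,0,0,-0.001,0.007,-0.004,0.026],[0,0,0,-0.001,0.007,-0.005,0.026],[0,0,0,-0.001,0.007,-0.006,0.026],[0,0,0,0,0.006,-0.007,0.026],[0,0,0,0,0.005,-0.007,0.026],[0,0,0,0,0,0,0.026]]';python3 st.py;  python3 -c "
from h import *
f=grab('wrist','w12');f=grab('side','d12'); cv2.imwrite('pics/d12c.png',cv2.resize(f['color'][120:320,120:320],None,fx=3,fy=3))"
```

```text
t: 12.3
eef_pos: [560.5, -123.1, 211.5]
orientation: [0.337, 0.05, 0.94, 0.005]
ft_force: [-0.1, 1.1, -0.3]
opening: 25.6
t 12.3 tcp [ 560.5 -123.1  211.5] stn [-40.9  81.1 211.5] yaw_y 84.74 z [ 0.634 -0.025 -0.773] F [-0.1  1.1 -0.3] op 25.6 q [-0.47 -0.51 -0.61  0.83  0.27 -0.28]
```

View pics/w12.png

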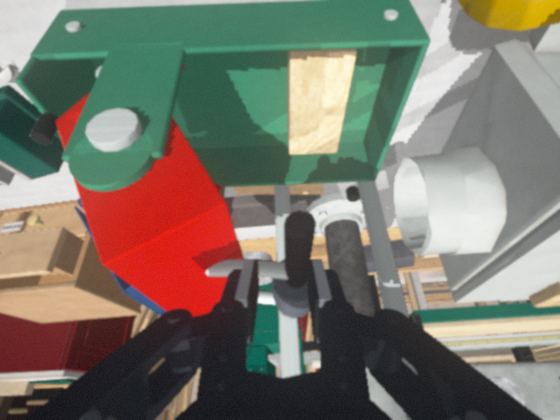

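View pics/d12c.png

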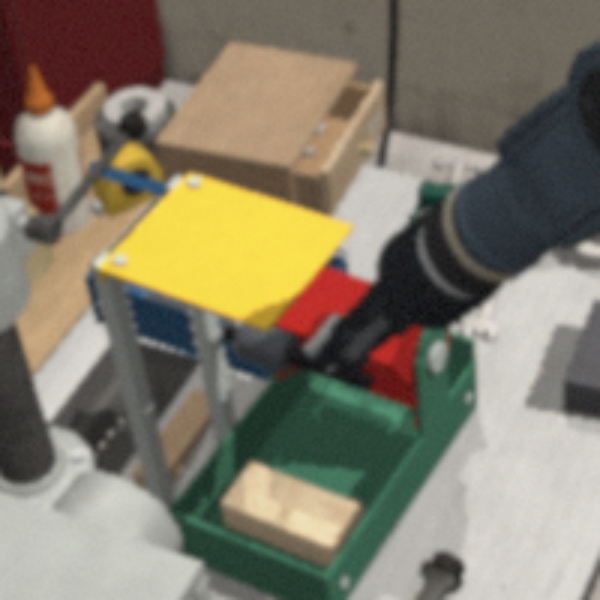

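```bash
python3 -m pendant '[[0.02,0,0,-0.002,0.004,-0.007,0.026],[0,0,0,-0.002,0.003,-0.006,0.026],[0,0,0,-0.001,0,-0.004,0.026],[0,0,0,0,0,0,0.026],[0,0,0,0,0,0,0.026]]';python3 st.py;  python3 -c "
from h import *
f=grab('wrist','w13')
P=cloud(f);V=f['color'].max(2)
np.savez('/tmp/w13.npz',P=P,c=f['color'])"
```

```text
t: 12.82
eef_pos: [555.8, -118.2, 195.7]
orientation: [0.338, 0.055, 0.939, 0.012]
ft_force: [-0.1, 0.1, 0.1]
opening: 26.3
t 12.82 tcp [ 555.8 -118.2  195.7] stn [-46.   85.5 195.7] yaw_y 84.54 z [ 0.637 -0.015 -0.771] F [-0.1  0.1  0.1] op 26.3 q [-0.48 -0.52 -0.65  0.8   0.28 -0.27]
```

View pics/w13.png

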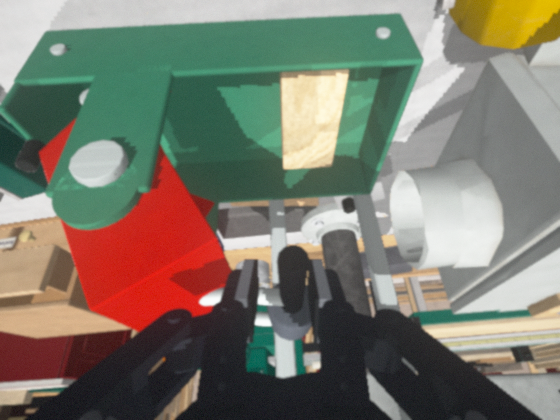

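I'll measure the bar's tip near (293,262) to get the joint angle.

```bash
cat > bar.py <<'E'
import sys
from h import *
from st import S
f=grab('wrist')
for u,v in [(293,262),(293,270),(294,280),(294,290)]:
    for d in (0,):
        r=rays(f,[(u,v)])[0]; p=f['o']+r*(f['range_z'][v,u]+7) # axis ~7mm behind the surface
        p=S(p); print((u,v),f['color'][v,u],p.round(1),'q',round(np.radians(150.5)-np.arctan2(p[2]-135,p[1]),3),'rad',np.hypot(p[1],p[2]-135).round(1))
E
python3 bar.py
```

```text
(293, 262) [48 48 49] [-62.3  90.9 187.3] q 2.105 rad 104.9
(293, 270) [46 45 45] [-61.2  90.7 190.6] q 2.076 rad 106.4
(294, 280) [51 47 53] [-53.9  91.1 192.7] q 2.062 rad 107.9
(294, 290) [50 48 46] [-38.9  91.4 192.7] q 2.063 rad 108.1
```

```bash
python3 -m pendant '[[0,0,0,0,0.004,-0.002,0.026],[0,0,0,0,0.001,0,0.026],[0,0,0,0,0,0,0.026],[0,0,0,0,0,0,0.026],[0,0,0,0,0,0,0.026]]';python3 st.py;python3 bar.py; python3 - <<'E'
from h import *
from st import S
f=grab('wrist'); hsv=cv2.cvtColor(f['color'],cv2.COLOR_BGR2HSV);H,Sa,V=cv2.split(hsv);P=cloud(f)
m=((H>8)&(H<30)&(Sa>35)&(V>120)).astype(np.uint8); m[:60]=0;m[185:]=0;m[:,:250]=0;m[:,370:]=0
p=np.array([S(x) for x in P[m>0]]); print('offcut stn',np.median(p,0).round(1),np.percentile(p,[3,97],axis=0).round(1))
E
```

```text
t: 13.33
eef_pos: [556.5, -113.2, 195.2]
orientation: [0.339, 0.055, 0.939, 0.011]
ft_force: [-0.2, -0.5, 0.3]
opening: 26.0
t 13.33 tcp [ 556.5 -113.2  195.2] stn [-45.8  90.6 195.2] yaw_y 84.53 z [ 0.638 -0.016 -0.77 ] F [-0.2 -0.5  0.3] op 26.0 q [-0.46 -0.53 -0.66  0.79  0.28 -0.26]
(293, 262) [48 49 53] [-62.2  96.  187.1] q 2.129 rad 109.2
(293, 270) [51 48 53] [-60.1  95.8 190. ] q 2.105 rad 110.5
(294, 280) [50 57 63] [-47.   96.5 190.2] q 2.107 rad 111.1
(294, 290) [45 47 45] [-29.1  96.9 189.6] q 2.114 rad 111.2
offcut stn [-11.5 117.2  37.8] [[-52.   94.7  36.6]
 [ 51.2 142.1  38.8]]
```

Fully tipped (about 2.1 rad), and the offcut is flat in the bin at station (-11,117) with its top at 38 mm. I'll ease the bar back.

```bash
python3 -m pendant '[[0,0,0,-0.001,-0.010,0.002,0.026],[0,0,0,-0.001,-0.010,0.005,0.026],[0,0,0,-0.001,-0.010,0.006,0.026],[0,0,0,-0.001,-0.010,0.006,0.026],[0,0,0,0,-0.002,0,0.026]]';python3 st.py;python3 -c "
from h import *
f=grab('wrist','w14')"
```

```text
t: 13.85
eef_pos: [555.3, -135.7, 217.6]
orientation: [0.344, 0.041, 0.937, 0.038]
ft_force: [-0.5, 1.7, -1.2]
opening: 26.0
t 13.85 tcp [ 555.3 -135.7  217.6] stn [-45.1  68.1 217.6] yaw_y 87.05 z [ 0.648  0.042 -0.761] F [-0.5  1.7 -1.2] op 26.0 q [-0.56 -0.49 -0.59  0.86  0.39 -0.35]
```

View pics/w14.png

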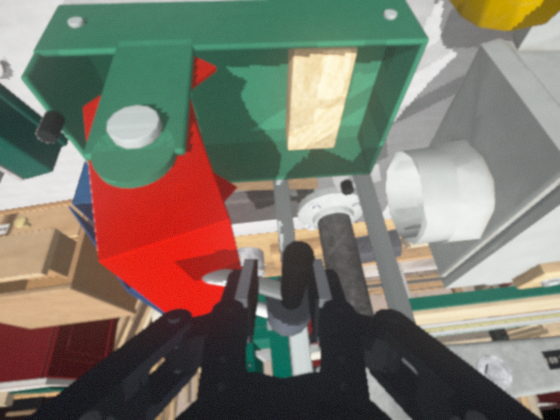

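```bash
python3 -m pendant '[[-0.04,0,-0.01,-0.001,-0.011,0.004,0.026],[-0.02,0,-0.01,-0.001,-0.012,0.004,0.026],[-0.01,0,0,-0.001,-0.012,0.004,0.026],[-0.01,0,0,-0.001,-0.012,0.003,0.026],[0,0,0,0,-0.003,0,0.026]]';python3 st.py;python3 -c "
from h import *
f=grab('wrist','w15')"
```

```text
t: 14.32
eef_pos: [555.0, -165.4, 241.1]
orientation: [0.354, 0.023, 0.935, 0.021]
ft_force: [-1.3, 2.7, 0.3]
opening: 26.5
t 14.32 tcp [ 555.  -165.4  241.1] stn [-42.9  38.5 241.1] yaw_y 88.36 z [ 0.662  0.023 -0.749] F [-1.3  2.7  0.3] op 26.5 q [-0.62 -0.48 -0.55  0.89  0.41 -0.44]
```

View pics/w15.png

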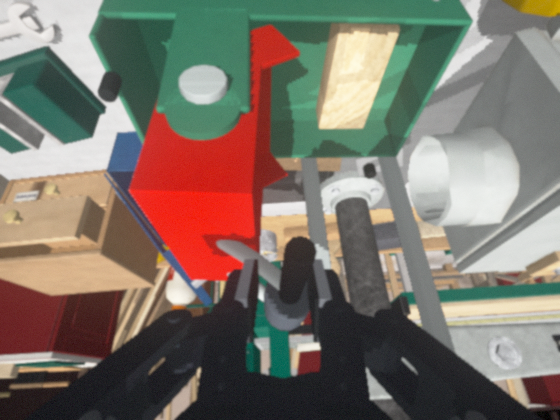

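```bash
python3 -m pendant '[[-0.04,0,-0.02,0,-0.012,-0.003,0.026],[-0.02,0,-0.02,0,-0.013,0.001,0.026],[-0.01,0,-0.01,0,-0.013,0.001,0.026],[0,0.05,0,0,-0.013,0.001,0.026],[0,0.05,0,0,-0.011,0,0.026],[0,0,0,0,-0.002,0,0.026]]';python3 st.py;python3 -c "
from h import *
f=grab('wrist','w16')"
```

```text
t: 14.87
eef_pos: [554.6, -223.8, 238.7]
orientation: [0.307, 0.031, 0.951, -0.015]
ft_force: [-0.2, -0.4, 0.4]
opening: 26.4
t 14.87 tcp [ 554.6 -223.8  238.7] stn [-38.4 -19.8 238.7] yaw_y 86.09 z [ 0.583 -0.047 -0.811] F [-0.2 -0.4  0.4] op 26.4 q [-0.66 -0.35 -0.42  0.96  0.32 -0.5 ]
```

View pics/w16.png

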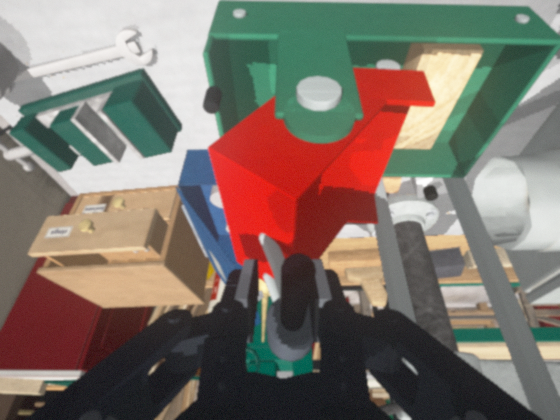

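```bash
python3 -m pendant '[[0.007,0.09,0,-0.002,-0.009,0.001,0.026],[0.007,0.09,0,-0.002,-0.009,0.001,0.026],[0.007,0.09,0,-0.002,-0.009,0,0.026],[0.007,0.09,0,-0.002,-0.007,-0.001,0.026],[0,0,0,0,0,0,0.026]]';python3 st.py;python3 -c "
from h import *
f=grab('wrist','w17')"
```

```text
t: 15.33
eef_pos: [536.7, -251.4, 219.4]
orientation: [0.114, 0.036, 0.993, 0.002]
ft_force: [0.3, -0.5, -0.2]
opening: 25.8
t 15.33 tcp [ 536.7 -251.4  219.4] stn [-53.9 -48.8 219.4] yaw_y 85.9 z [ 0.227 -0.004 -0.974] F [ 0.3 -0.5 -0.2] op 25.8 q [-0.62  0.   -0.02  1.35  0.13 -0.53]
```

View pics/w17.png

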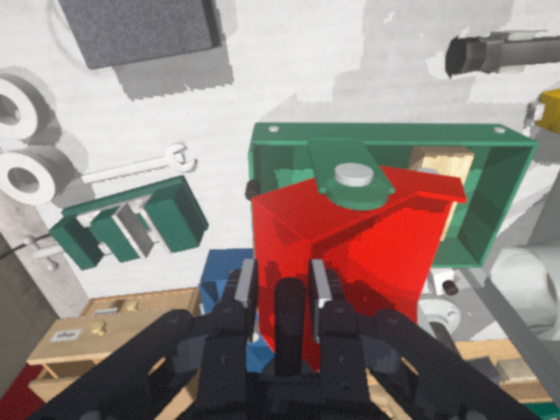

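```bash
python3 -m pendant '[[0,0.06,0,0,-0.003,0.006,0.026],[0.0,0.06,0,0,-0.005,0.002,0.026],[0,0.06,0,0,-0.006,0,0.026],[0,0,0,0,0,0,0.026]]';python3 st.py;python3 -c "
from h import *
f=grab('wrist','w18')"
```

```text
t: 15.72
eef_pos: [529.7, -261.9, 222.1]
orientation: [0.022, 0.038, 0.999, 0.0]
ft_force: [0.3, 0.4, -0.4]
opening: 26.0
t 15.72 tcp [ 529.7 -261.9  222.1] stn [-60.  -59.8 222.1] yaw_y 85.63 z [ 0.043 -0.001 -0.999] F [ 0.3  0.4 -0.4] op 26.0 q [-0.58  0.17  0.18  1.54  0.02 -0.51]
```

View pics/w18.png

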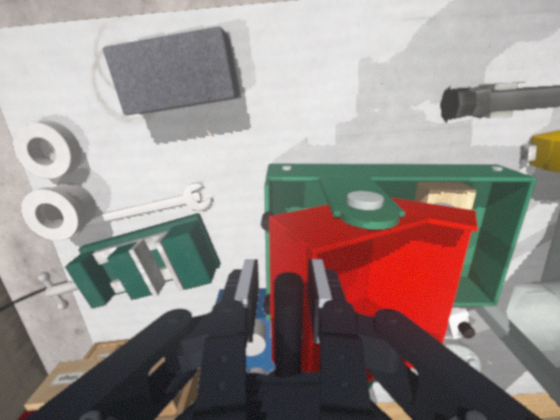

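```bash
python3 -m pendant '[[0,0.03,0,0.002,-0.004,-0.002,0.026],[0,0.01,0,0.001,-0.004,-0.003,0.026],[0,0,0,0.001,-0.004,-0.003,0.026],[0,0,0,0,-0.004,-0.004,0.026],[0,0,0,0,-0.004,-0.004,0.026],[0,0,0,0,0,0,0.026]]';python3 st.py
```

```text
t: 16.27
eef_pos: [530.1, -281.7, 210.2]
orientation: [0.01, 0.039, 0.999, -0.003]
ft_force: [0.1, -0.5, 0.1]
opening: 25.9
t 16.27 tcp [ 530.1 -281.7  210.2] stn [-57.9 -79.6 210.2] yaw_y 85.48 z [ 0.019 -0.008 -1.   ] F [ 0.1 -0.5  0.1] op 25.9 q [-0.6   0.22  0.21  1.54  0.   -0.52]
```

```bash
python3 -m pendant '[[0,0.01,0,0.001,-0.003,-0.004,0.026],[0,0,0,0,-0.003,-0.004,0.026],[0,0,0,0,-0.003,-0.004,0.026],[0,0,0,0,-0.003,-0.003,0.026],[0,0,0,0,0,0,0.026],[0,0,0,0,0,0,0.026]]';python3 st.py;python3 -c "
from h import *
f=grab('wrist','w19')"
```

```text
t: 16.77
eef_pos: [530.4, -295.3, 193.4]
orientation: [0.005, 0.04, 0.999, -0.004]
ft_force: [0.7, 0.1, 0.4]
opening: 26.2
t 16.77 tcp [ 530.4 -295.3  193.4] stn [-56.5 -93.1 193.4] yaw_y 85.41 z [ 0.009 -0.007 -1.   ] F [0.7 0.1 0.4] op 26.2 q [-0.62  0.25  0.21  1.52 -0.   -0.54]
```

View pics/w19.png

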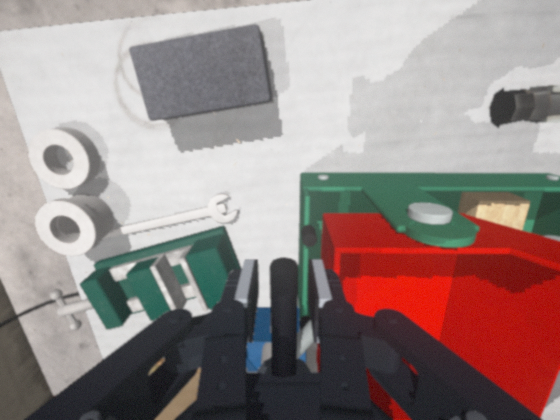

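The bar sits centred with free space on both sides, and the skip is upright. I'll lift straight off and check.

```bash
python3 -m pendant '[[0,0,0,0,0,0,0.03],[0,0,0,0,0,0.006,0.03],[0,0,0,0,0,0.012,0.03],[0,0,0,0,0,0.025,0.03],[0,0,0,0,0,0.03,0.03],[0,0,0,0,0,0.035,0.03],[0,0,0,0,0,0.02,0.03],[0,0,0,0,0,0,0.03]]';python3 st.py; python3 -m pendant '[[0,0,0,0.002,0.02,0.012,0.03],[0,0,0,0.002,0.02,0.01,0.03],[0,0,0,0,0,0,0.03],[0,0,0,0,0,0,0.03]]'; python3 -c "
from h import *
from st import S
f=grab('wrist','w20');V=f['color'].max(2)
g=grab('scene','s20');cv2.imwrite('pics/s20c.png',cv2.resize(g['color'][120:370,200:400],None,fx=2.4,fy=2.4))
g=grab('side','d20');cv2.imwrite('pics/d20c.png',cv2.resize(g['color'][120:320,120:380],None,fx=2.8,fy=2.8))
"; python3 st.py
```

```text
t: 17.48
eef_pos: [528.0, -292.4, 329.8]
orientation: [0.004, 0.039, 0.999, -0.003]
ft_force: [-0.2, -0.1, -0.2]
opening: 30.0
t 17.48 tcp [ 528.  -292.4  329.8] stn [-59.2 -90.3 329.8] yaw_y 85.5 z [ 0.007 -0.006 -1.   ] F [-0.2 -0.1 -0.2] op 30.0 q [-0.62  0.3   0.55  1.81 -0.   -0.54]
t: 17.82
eef_pos: [532.9, -252.4, 357.5]
orientation: [0.008, 0.04, 0.999, -0.005]
ft_force: [-0.3, -1.0, -0.5]
opening: 30.2
t 17.97 tcp [ 532.5 -252.9  356.2] stn [-58.  -50.6 356.2] yaw_y 85.35 z [ 0.013 -0.01  -1.   ] F [ 0.6  0.4 -0.8] op 29.8 q [-0.56  0.27  0.57  1.85 -0.   -0.48]
```

View pics/w20.png

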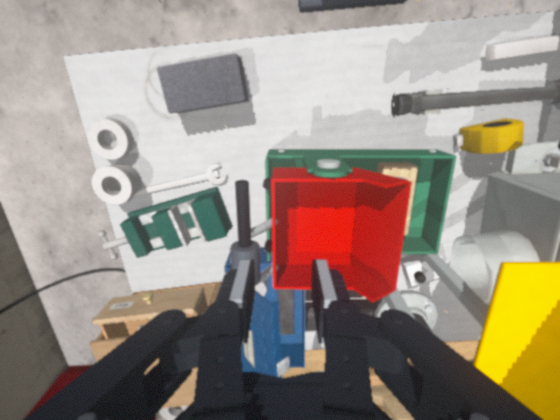

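View pics/s20c.png

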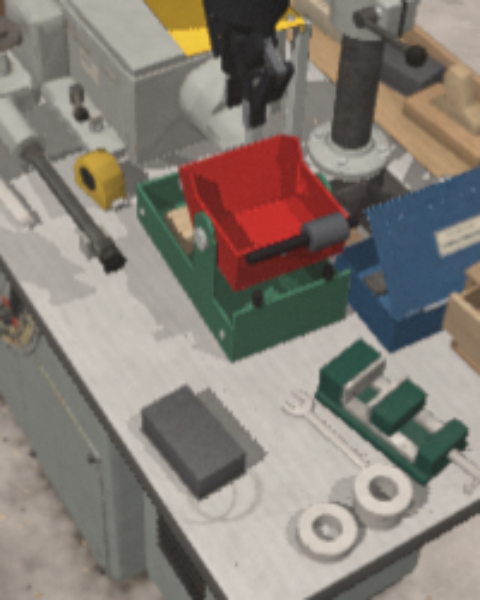

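View pics/d20c.png

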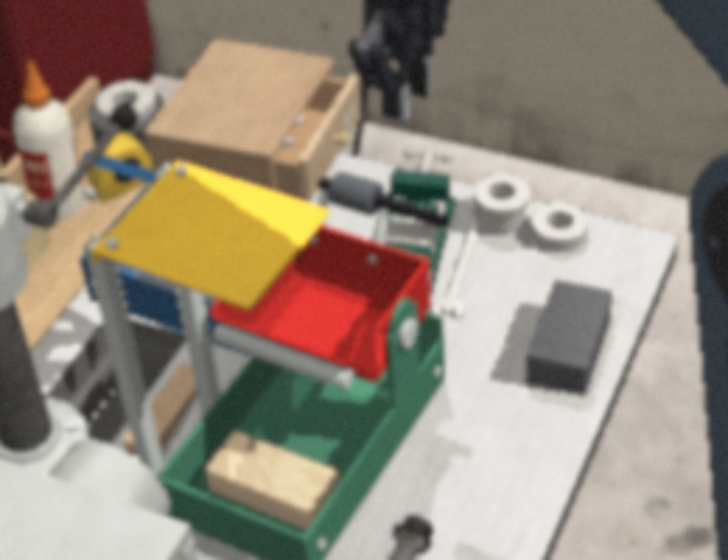

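The skip is empty and upright, and the offcut is flat in the bin at (270,480) in the side crop. I'll check the bar angle and compare the neighbours' positions with the start.

```bash
python3 - <<'E'
from h import *
from st import S
f=grab('wrist');P=cloud(f);V=f['color'].max(2)
Q=np.array([S(p) for p in P.reshape(-1,3)]).reshape(P.shape)
B=(V<100)&(Q[...,2]>170)&(Q[...,2]<215)&(Q[...,0]>-70)&(Q[...,0]<-25)&(Q[...,1]<-75)&(Q[...,1]>-110)
b=np.median(Q[B],0); print('bar surf',b.round(1),B.sum()); print('q',np.radians(150.5)-np.arctan2(b[2]-7-135,b[1]))
fl=((f['color'][...,2]>150)&(f['color'][...,1]<60)&(np.abs(Q[...,0])<55)&(Q[...,1]>-50)&(Q[...,1]<25)&(Q[...,2]<125)&(Q[...,2]>95))
q=Q[fl]; A=np.c_[q[:,:2],np.ones(len(q))]; c=np.linalg.lstsq(A,q[:,2],rcond=None)[0]; print('skip floor slopes x,y',c[:2].round(4),'z at centre',round(c[2]-10*c[1],1))
for n in ('scene','side'):
    g=grab(n);a=np.load('/tmp/%s0.npz'%n)['c']; P=cloud(g)
    def dark(im,P): 
        hsv=cv2.cvtColor(im,cv2.COLOR_BGR2HSV); m=(hsv[...,2]<110)&(P[...,2]>24)&(P[...,2]<45)&(P[...,0]>340)&(P[...,0]<470)&(P[...,1]>-430)&(P[...,1]<-270); return np.median(P[m],0).round(1),m.sum()
    g0=dict(g);g0['range_z']=np.load('/tmp/%s0.npz'%n)['d']
    print(n,'cork before',dark(a,cloud(g0)),'after',dark(g['color'],P))
    print(' diff px tape/ring regions', [(np.abs(g['color'].astype(int)-a)[s].mean().round(2)) for s in ([np.s_[325:350,315:375]] if n=='scene' else [np.s_[180:215,280:335],np.s_[325:365,210:240]])])
E
```

```text
bar surf [-47.8 -91.9 193.1] 476
q -0.007710748576822191
skip floor slopes x,y [ 0.0005 -0.0014] z at centre 109.9
scene cork before (array([ 419.6, -371.2,   38.6]), np.int64(707)) after (array([ 413.6, -363.5,   38.7]), np.int64(955))
 diff px tape/ring regions [np.float64(23.88)]
side cork before (array([ 418.1, -352.1,   35.8]), np.int64(501)) after (array([ 411.6, -304.6,   32.9]), np.int64(150))
 diff px tape/ring regions [np.float64(16.98), np.float64(28.18)]
```

The bar angle is about 0 and the skip floor is level. The cork is at side-view pixel (323,240), the rings at scene-view (337,341) and the tape at scene-view (242,194), all where they were at the start. I'm handing in.

```bash
python3 -c "
from workcell import ctrl
print(ctrl.finish_job())"
```

```text
the job is handed in; nothing more can be done
None
```

I finished the job and handed it in at about 18 s of the 72 s; it reports no verdict. I laid the offcut in the skip, let go and backed off. Then I straddled the bar with narrowed jaws and pushed the skip to its stop, leaning the tool back about 40°. The skip read about 2.1 rad, and the offcut dropped into the bin. I eased the skip back with the bar still between the fingers and lifted clear.

**Last checks:**
- **Skip:** upright, with the bar angle at about -0.01 rad, and its floor level to within 0.002 rad.
- **Offcut:** measured while the skip was tipped, it lay flat in the bin at about station (-11, 117), with its top at 38 mm. The final side view still shows it flat there.
- **Robot:** clear of everything.
- **Sanding block, tape measure, rings:** at the same picture positions as at the start.

**Checks that disagreed or went wrong:**
- **Sanding block:** a dark-pixel median shifted about 10 mm in the scene view and about 48 mm in the side view. I put this down to changed shadows and occlusion, because the block's picture position was the same and I never touched it after lifting the offcut away from beside it.
- **Picture differences:** plain pixel comparison of the ring and tape areas was also high. I put that down to lighting too.
- **Near wall:** the offcut briefly brushed the skip's near wall, at about 5 N, while I was lowering it. I shifted it and carried on.

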